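# Change the circuit board in a soldering pallet

### The arm

A 6-joint arm with a two-finger parallel gripper is mounted at the origin on a cart in front of the work surface, level with it; the furniture and walls round the work are solid. World frame = base frame: x ahead of the robot, y to its left, z up, the work surface at z = 0. Lengths are in m, angles in degrees, forces in N, time in s.
With the tool pointing down it reaches from about 0.325 to 0.9 m from the base axis. Payload 6.1 kg.
Tool frame: the origin (TCP) lies midway between the tips of the shut fingers; the grasp point (between the pads) lies r.grasp_offset behind it (r.grasp_offset is the distance from the TCP to the grasp point, in m); z points along the fingers, y is the direction in which the jaws open and shut (so a half turn about z gives the same grasp; the last joint's range is limited). The gripper opens to 87 mm and grips with 3 to 60 N. Pads are 19 mm wide; open, the fingers measure 117 mm over their backs; the gripper's body (75 mm by 190 mm) begins 51 mm behind the grasp point.
Start: joints at [-79.017, 12.628, 87.462, -0, 79.91, -7.225], TCP at [0.195, -0.594, 0.223] pointing down, gripper open.
Joint ranges: [-170.65, 170.65], [-52.31, 119.04], [5.05, 147.46], [-71.25, 251.25], [11.57, 151.72], [-153.62, 153.62]. Speed limits (degrees/s): [147.25, 147.25, 172.46, 180, 180, 180].

### API

Orientations are given as a 3x3 rotation matrix whose columns are the frame's x, y, z axes.
In Python, from plant import readout, eyes, workorder, r gives the robot as it stands. The module is installed in compiled form; this text tells all that it offers.
- The arm moves only by the tool play_rows, never from a script. Its argument "commands" is a list of rows, each an object of numbers: "x", "y", "z": the shift along the world's x, y, z in mm; "roll": the turn about the world's z in rad; "gripper": the finger opening in mm, from 0 to 87. A call has 1 to 5 rows; each row is the pose to reach, as a shift and turn from the pose commanded when the call began; what a row does not reach only later rows make up. A row lasts 1/10 s, in which the tool goes at most 50 mm and 8.59 degrees, less where a joint would pass 70% of its speed; a pose out of reach is approached as far as the arm can. A call with a gripper value outside its range is refused whole. The fingers move at their own pace and stop on an object; "force" is the grip in N (left out, the last holds). Time passes only in rows, so rows that repeat a pose let the fingers close. It gives the time, the measured TCP pose, the force and the opening at its end, in the units of the state.
- readout.get_state(): the state, without advancing time (a new reading comes with each control period).
- eyes.grab_frame(name): name is "scene" or "top" or "wrist"; returns a dict with "img" (384x512x3 uint8, red, green, blue), "K" (3x3 intrinsics, pixels), "R" (3x3) and "t" (3): a world point X has camera coordinates R X + t. Camera axes: x right, y down, z forward; pixel columns grow to the right and rows downward; lengths in m; the calibration is good to about 2 mm. A picture is of the moment at which its call begins. There is no depth.
- workorder.job_done(): hands the job in, once; it reports no verdict.
The state is a dict: "time": time; "joints": joint angles; "qd": joint speeds; "joint_torque": joint torques, N m; "ee_pos": TCP position; "orientation": TCP orientation; "contact_force": force on the tool from outside, world axes, zero at the start; "torque": the same for the moment, N m; "width": opening from 0.0 (shut) to 1.0 (fully open).
Only numpy, scipy, OpenCV 4.12 (cv2) and the standard library are available. Lean on these libraries where they do the work, as an engineer would, in place of code of your own. Each camera call takes 0.05 s, during which the arm holds its last target.

### The job

The board in the soldering pallet is done. Lift both hold-down bars off it and lay them in the shallow grey tray with the black mat, then move the finished board onto the middle of the finned aluminium cooling rest, and after that seat the next board from the black board tray between the pallet's locating pins. Finally put the bars back down fully into their own saddles on the pallet, the broad bar in the wide pair and the slim bar in the narrow pair, and leave the screw dish and the tweezers where they are.

Things in the scene. Friction and masses are not known exactly. Their poses are not given: they have to be found in the camera images.
- pallet: Soldering pallet, fixed, 124 (x) x 184 (y) mm; origin mid underside. Board seat at its centre: ledge tops z 16 mm, 70 mm side along x, 3.5 mm play to tapered pins (26 mm tall, four at x +-29, y +-31.5). Saddles at y +-66 to 83 mm, wide pair at x +30, narrow at x -30: floors z 31.5, flared cheeks to z 44, 3 mm play each side of the bar, 4 at its ends. Seated bars lie along y over the board's ends.
- bar_tray: Bar tray, fixed: shallow grey open tray with a thin black mat, 112 (x) x 190 (y) x 12 mm, walls 3 mm, inner floor (mat gives nothing) 3 mm above its origin (middle of the underside). Both bars have room in it side by side along its y, for instance at x +26 and -26 mm.
- cooling_rest: Cooling rest, fixed: finned aluminium block 104 (x) x 90 (y) mm, origin at the middle of its underside. Two tall fins along y at x +-28.5 mm, tops 18 mm above the origin, carry a board whose 70 mm side lies along x; all else on it is at most 8 mm high. Empty at the start.
- board_tray: Board tray, fixed: black plastic tray 104 (x) x 94 (y) mm with an 8 mm high lip, floor 3 mm above its origin (middle of the underside), and two ribs along y at x +-28 mm, tops 18 mm high, on which the next board lies at the start, its 70 mm side roughly along x.
- broad_bar_grip (a point): Broad hold-down bar, about 90 g: aluminium, 26 (x) x 150 (y) x 6 mm, on its middle a black grip block 14 (x) x 32 (y) x 26 (z) mm. The point is the centre of the grip block, 19 mm above the bar's underside; y along the bar, z up. Starts in the wide saddles.
- slim_bar_grip (a point): Slim hold-down bar, about 60 g: the same, but the bar is 14 (x) x 150 (y) x 6 mm. The point is the centre of its grip block, 19 mm above the bar's underside; y along the bar, z up. Starts in the narrow saddles, its grip 60 mm from the other bar's.
- done_board_mid (a point): Finished circuit board, in the pallet at the start, 30 g: 50 (x) x 70 (y) mm green board, 2 mm thick, parts on top to 12 mm above it, solder pins 2 mm below. The point is the middle of the 2 mm slab, 1 mm above its underside; y along the 70 mm side. To be gripped across the 50 mm, at the middle of the two long edges, which are clear of the pins.
- next_board_mid (a point): Next circuit board, in the board tray at the start: the same kind of green board, 50 (x) x 70 (y) x 2 mm, 30 g, with the same point (middle of the slab) and axes. It may sit in the pallet either way round.
- screw_dish: Round steel screw dish, 74 mm, 16 mm high, a bystander; origin at the middle of its underside. Leave it.
- tweezers: Black tweezers, 12 x 122 x 9 mm, a bystander; origin at the middle of the underside. Leave them.

How it is judged (in metres and radians):
On the way, in this order (a step that is already met when the one before it is completed fails the run):
1. both hold-down bars lie in the bar tray (x of broad_bar_grip in the frame of bar_tray between -0.05 and 0.05 m and y of broad_bar_grip in the frame of bar_tray between -0.025 and 0.025 m and z of broad_bar_grip in the frame of bar_tray between 0.016 and 0.028 m and x of slim_bar_grip in the frame of bar_tray between -0.05 and 0.05 m and y of slim_bar_grip in the frame of bar_tray between -0.025 and 0.025 m and z of slim_bar_grip in the frame of bar_tray between 0.016 and 0.028 m and linear speed of each of broad_bar, slim_bar below 0.02 m/s), for 0.2 s.
2. the finished board lies on the cooling rest, the bars still in the bar tray (x of broad_bar_grip in the frame of bar_tray between -0.05 and 0.05 m and y of broad_bar_grip in the frame of bar_tray between -0.025 and 0.025 m and z of broad_bar_grip in the frame of bar_tray between 0.016 and 0.028 m and x of slim_bar_grip in the frame of bar_tray between -0.05 and 0.05 m and y of slim_bar_grip in the frame of bar_tray between -0.025 and 0.025 m and z of slim_bar_grip in the frame of bar_tray between 0.016 and 0.028 m and horizontal distance between done_board_mid and cooling_rest below 0.014 m and z of done_board_mid in the frame of cooling_rest between 0.015 and 0.021 m and angle between done_board_mid's own z axis and vertical below 0.08 rad and linear speed of done_board below 0.02 m/s), for 0.2 s.
3. the next board lies seated in the pallet, the bars still in the bar tray (x of broad_bar_grip in the frame of bar_tray between -0.05 and 0.05 m and y of broad_bar_grip in the frame of bar_tray between -0.025 and 0.025 m and z of broad_bar_grip in the frame of bar_tray between 0.016 and 0.028 m and x of slim_bar_grip in the frame of bar_tray between -0.05 and 0.05 m and y of slim_bar_grip in the frame of bar_tray between -0.025 and 0.025 m and z of slim_bar_grip in the frame of bar_tray between 0.016 and 0.028 m and horizontal distance between next_board_mid and pallet below 0.008 m and z of next_board_mid in the frame of pallet between 0.014 and 0.02 m and angle between next_board_mid's own z axis and vertical below 0.08 rad and angle between the y axis of next_board_mid and the x axis of pallet, either way round below 0.15 rad and linear speed of next_board below 0.02 m/s), for 0.2 s.
At the end, for the whole second after the job is handed in: Finished board flat on the cooling rest's tall fins (14 mm of centre); next board flat on the pallet's ledges (8 mm, 0.15 rad, either way round); broad bar down in the wide saddles, slim bar in the narrow ones (8 mm across, 10 mm along, level); all at rest (horizontal distance between next_board_mid and pallet below 0.008 m and z of next_board_mid in the frame of pallet between 0.014 and 0.02 m and angle between each of next_board_mid, done_board_mid's own z axis and vertical below 0.08 rad and angle between the y axis of next_board_mid and the x axis of pallet, either way round below 0.15 rad and horizontal distance between done_board_mid and cooling_rest below 0.014 m and z of done_board_mid in the frame of cooling_rest between 0.015 and 0.021 m and x of broad_bar_grip in the frame of pallet between 0.022 and 0.038 m and y of broad_bar_grip in the frame of pallet between -0.01 and 0.01 m and z of broad_bar_grip in the frame of pallet between 0.0475 and 0.0535 m and angle between the y axis of each of broad_bar_grip, slim_bar_grip and the y axis of pallet, either way round below 0.1 rad and angle between each of broad_bar_grip, slim_bar_grip's own z axis and vertical below 0.06 rad and x of slim_bar_grip in the frame of pallet between -0.038 and -0.022 m and y of slim_bar_grip in the frame of pallet between -0.01 and 0.01 m and z of slim_bar_grip in the frame of pallet between 0.0475 and 0.0535 m and linear speed of each of broad_bar, slim_bar, done_board, next_board below 0.02 m/s); the robot touches nothing.
It fails at once if the screw dish or the tweezers are displaced by more than 25 mm (distance of any of screw_dish, tweezers from where it was at the start of the episode above 0.025 m).
It also fails if it takes over 147 s, if anything falls off the work surface, if the arm or the gripper's body presses on something with over 40 N, if the wrist force passes 120 N, or if a joint passes its speed limit or range.

## Working session

There is one attempt and no reset: what is moved stays moved. The work goes in short steps, Python scripts to look and compute and a tool call to move; the robot and the scene stay as the last step left them, time stands still between calls to the robot, and variables do not carry over. Pictures are saved under pics/ and viewed, and the job is handed in when it is done.

Besides the shell and the picture viewer there is one more tool, called after "Emit:" as name(argument=value, ...) on one line, values as JSON. play_rows: Moves the arm, as the interface text tells. Its arguments: {"type":"object","properties":{"commands":{"type":"array","items":{"type":"object","properties":{"x":{"type":"number"},"y":{"type":"number"},"z":{"type":"number"},"roll":{"type":"number"},"gripper":{"type":"number"}}}},"force":{"type":"number"}},"required":["commands"]}

```bash
mkdir -p pics; cat > h.py <<'E'
import numpy as np, cv2
from plant import readout, eyes, workorder, r
def grab(n,fn=None):
    f=eyes.grab_frame(n)
    if fn: cv2.imwrite('pics/'+fn,f['img'][:,:,::-1])
    return f
def ray(f,u,v,z):
    K,R,t=[np.array(f[k],float) for k in 'KRt']
    c=-R.T@t; d=R.T@np.linalg.solve(K,[u,v,1.])
    return c+d*(z-c[2])/d[2]
def proj(f,X):
    K,R,t=[np.array(f[k],float) for k in 'KRt']
    p=K@(R@np.array(X,float)+t); return p[:2]/p[2]
E
python3 - <<'E'
from h import *
import pickle
fs={n:grab(n,n+'0.png') for n in ['scene','top','wrist']}
pickle.dump(fs,open('f0.pkl','wb'))
for n,f in fs.items(): print(n,np.round(f['K'],1).tolist(),np.round(f['R'],3).tolist(),np.round(-np.array(f['R']).T@np.array(f['t']),3))
s=readout.get_state();print(s['time'],s['ee_pos'],s['orientation'],s['width'],r.grasp_offset)
E
```

```text
scene [[394.5, 0.0, 259.2], [0.0, 394.5, 187.8], [0.0, 0.0, 1.0]] [[0.841, -0.54, -0.02], [-0.388, -0.577, -0.719], [0.376, 0.613, -0.695]] [ 0.242 -0.544  0.692]
top [[406.0, 0.0, 255.9], [0.0, 406.0, 185.9], [0.0, 0.0, 1.0]] [[0.0, -1.0, -0.019], [-0.993, 0.002, -0.121], [0.121, 0.019, -0.993]] [ 0.441 -0.007  1.158]
wrist [[318.7, 0.0, 258.4], [0.0, 318.7, 191.5], [0.0, 0.0, 1.0]] [[0.312, -0.95, -0.001], [-0.922, -0.303, 0.241], [-0.229, -0.074, -0.971]] [ 0.258 -0.573  0.384]
0.15 [ 0.19520646 -0.59322461  0.22170866] [[ 9.49916096e-01  3.12504920e-01 -2.91210146e-04]
 [ 3.12505003e-01 -9.49914987e-01  1.46269652e-03]
 [ 1.80474976e-04 -1.48044360e-03 -9.99998888e-01]] 1.0003303800321388 0.0187
```

View pics/scene0.png

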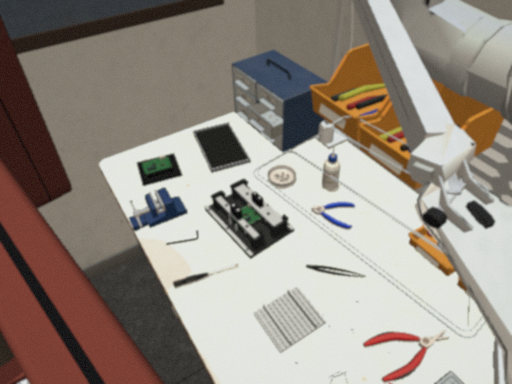

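View pics/top0.png

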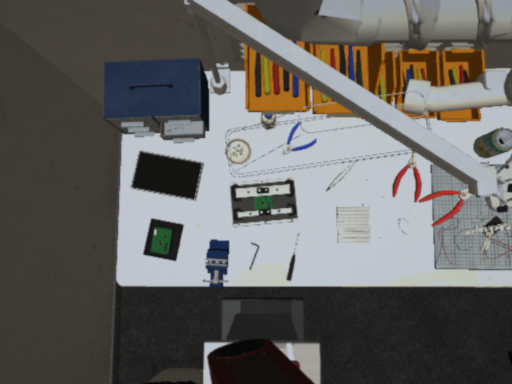

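View pics/wrist0.png

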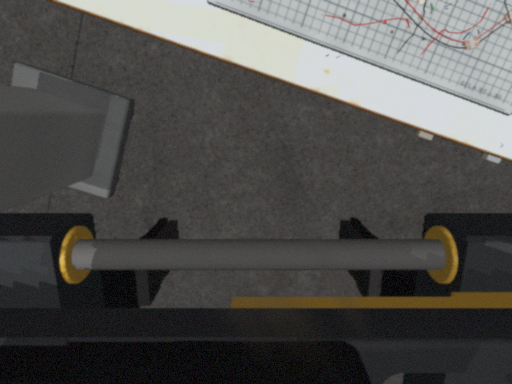

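The scene view shows the pallet at about (250,215), bar tray (220,147), board tray (158,167), cooling rest (290,318), dish (282,175) and tweezers (335,271). In the top view they are at (264,201), (167,175), (163,240), (353,224), (238,151) and (340,176). Next I'll zoom in.

```bash
python3 - <<'E'
from h import *
import pickle
fs=pickle.load(open('f0.pkl','rb'))
t=fs['top']['img'][:,:,::-1]
cv2.imwrite('pics/t_a.png',cv2.resize(t[130:270,110:310],None,fx=4,fy=4,interpolation=cv2.INTER_CUBIC))
s=fs['scene']['img'][:,:,::-1]
cv2.imwrite('pics/s_a.png',cv2.resize(s[110:260,120:320],None,fx=4,fy=4,interpolation=cv2.INTER_CUBIC))
E
```

```text
(no output)
```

View pics/t_a.png

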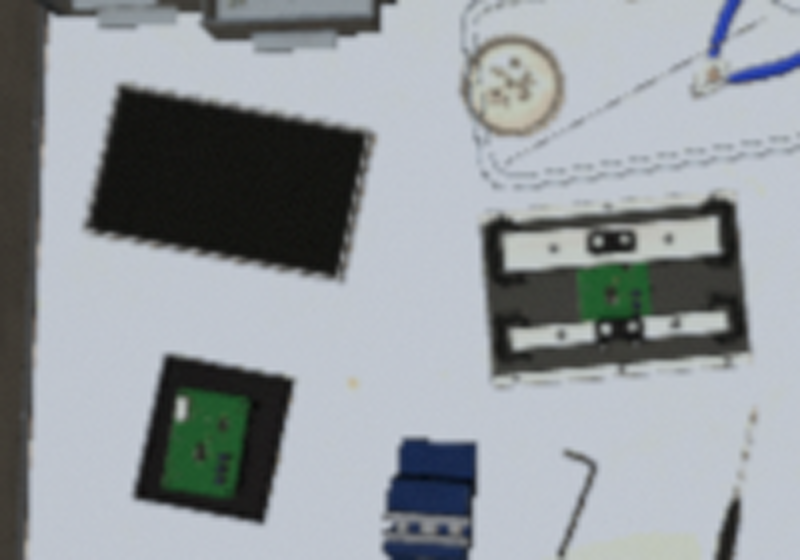

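View pics/s_a.png

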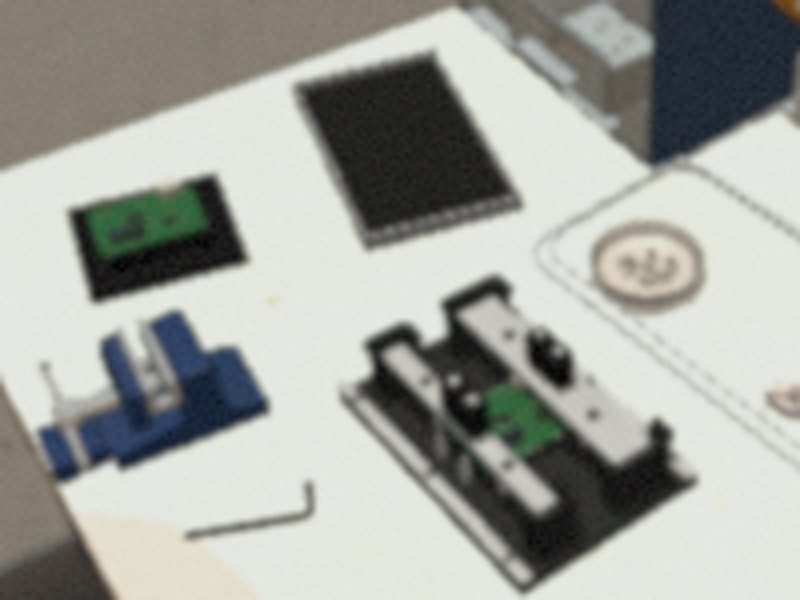

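Detail views: in the top crop the broad bar is the +x bar and the slim bar the lower one. The next board lies in its tray near the left side. Now I'll measure with masks and rays in both views.

```bash
cat > m.py <<'E'
from h import *
def comps(mask,amin):
    cs,_=cv2.findContours(mask.astype(np.uint8),cv2.RETR_EXTERNAL,cv2.CHAIN_APPROX_NONE)
    return [c for c in cs if cv2.contourArea(c)>amin]
def rect(f,c,z):
    # contour -> world at z, minAreaRect
    pts=np.array([ray(f,u,v,z)[:2] for u,v in c[:,0,:].astype(float)])*1000
    (cx,cy),(w,h),a=cv2.minAreaRect(pts.astype(np.float32))
    if w<h: w,h,a=h,w,a+90
    return np.round([cx,cy,w,h,(a+90)%180-90],1)
def box(shape,b):
    m=np.zeros(shape,bool); m[b[1]:b[3],b[0]:b[2]]=1; return m
E
python3 - <<'E'
from m import *
import pickle
fs=pickle.load(open('f0.pkl','rb'))
for n,B in {'top':dict(pal=(228,175,302,230),bt=(128,148,206,204),bd=(140,215,188,264),rest=(330,200,375,248)),'scene':dict(pal=(200,175,300,260),bt=(190,120,252,176),bd=(134,148,184,188),rest=(245,280,335,355))}.items():
    f=fs[n]; im=f['img']; hsv=cv2.cvtColor(im,cv2.COLOR_RGB2HSV); V=hsv[...,2]; sh=V.shape
    green=(hsv[...,0]>45)&(hsv[...,0]<85)&(hsv[...,1]>90)
    print(n,'white px med',np.median(im[box(sh,B['rest'])],0))
    for k,z in (('pal',.018),('bd',.020)):
        for c in comps(green&box(sh,B[k]),20): print(' green',k,rect(f,c,z))
    for c in comps((V>130)&box(sh,B['pal']),40): print(' bars?',rect(f,c,.0375), cv2.boundingRect(c))
    for k in ('pal','bt','bd'):
        for c in comps((V<110)&box(sh,B[k]),200): 
            for z in (0,.008,.012): print(' dark',k,z,rect(f,c,z))
    for c in comps((V<185)&box(sh,B['rest']),8): print(' rest',rect(f,c,.018),cv2.boundingRect(c))
E
```

```text
top white px med [188. 191. 186.]
 green pal [532.2  -5.7  50.7  36.7  89.9]
 green bd [426.3 278.7  72.5  52.2  -8.1]
 bars? [532.5  -9.7 203.6 150.1  89.9] (228, 175, 74, 55)
 dark pal 0 [537.6  -6.3 182.8 113.9 -84.8]
 dark pal 0.008 [536.9  -6.3 181.5 113.1 -84.8]
 dark pal 0.012 [536.6  -6.3 180.9 112.7 -84.8]
 dark bt 0 [613.7 272.1 190.3 110.3  79.1]
 dark bt 0.008 [612.5 270.2 189.  109.5  79.1]
 dark bt 0.012 [611.9 269.2 188.4 109.2  79.1]
 dark bd 0 [429.5 278.3 103.1  94.6 -10.8]
 dark bd 0.008 [429.6 276.3 102.4  93.9 -10.8]
 dark bd 0.012 [429.6 275.3 102.1  93.6 -10.8]
 rest [ 438.7 -213.8   33.2    5.5   -1.4] (337, 230, 3, 13)
 rest [ 476.7 -255.1  108.8   91.8   -1.3] (336, 203, 34, 40)
scene white px med [226. 229. 221.]
 green pal [541.6 -10.4  48.3  27.4 -85.3]
 green bd [428.  270.1  74.9  53.  -16.4]
 bars? [530.1 -19.9 252.3 245.   56. ] (200, 175, 100, 85)
 dark pal 0 [544.2   7.  211.6 134.1 -85.7]
 dark pal 0.008 [540.7   0.7 209.2 132.6 -85.7]
 dark pal 0.012 [538.9  -2.5 208.  131.8 -85.7]
 dark bt 0 [618.6 273.5 194.  106.3  78.5]
 dark bt 0.008 [614.3 264.  191.7 105.1  78.5]
 dark bt 0.012 [612.1 259.3 190.6 104.5  78.5]
 dark bd 0 [433.2 278.5 100.6  96.2 -11.2]
 dark bd 0.008 [431.  269.   99.4  95.1 -11.2]
 dark bd 0.012 [429.9 264.3  98.8  94.5 -11.2]
 rest [ 419.9 -237.1   21.8    5.1   85.2] (255, 313, 8, 10)
 rest [ 466.4 -267.1  100.1   91.1    0.6] (262, 289, 64, 64)
```

```bash
python3 - <<'E'
from h import *
import pickle
fs=pickle.load(open('f0.pkl','rb'))
t=fs['top']['img'][:,:,::-1]; s=fs['scene']['img'][:,:,::-1]
a=cv2.resize(t[195:255,320:390],(560,480),interpolation=cv2.INTER_CUBIC)
cv2.imwrite('pics/t_r.png',a)
cv2.imwrite('pics/s_r.png',cv2.resize(s[275:365,240:340],None,fx=6,fy=6,interpolation=cv2.INTER_CUBIC))
E
```

```text
(no output)
```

View pics/t_r.png

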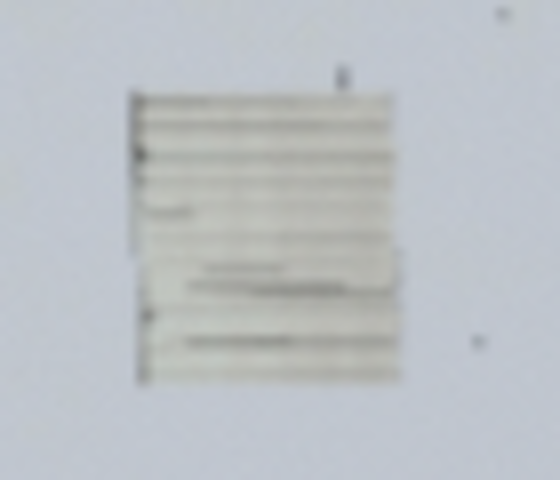

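View pics/s_r.png

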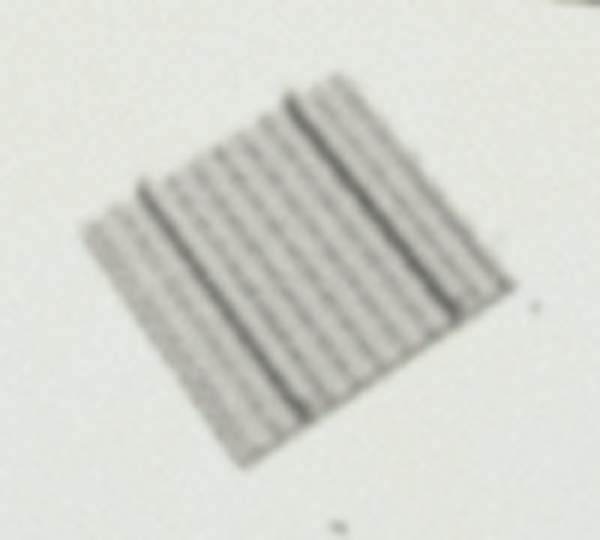

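```bash
python3 - <<'E'
from h import *
import pickle
fs=pickle.load(open('f0.pkl','rb'))
def tri(u1,u2):
    A=[];b=[]
    for f,u in ((fs['top'],u1),(fs['scene'],u2)):
        P=np.array(f['K'])@np.c_[f['R'],f['t']]
        A+= [u[0]*P[2]-P[0],u[1]*P[2]-P[1]]
    A=np.array(A); X=np.linalg.lstsq(A[:,:3],-A[:,3],rcond=None)[0]
    return X.round(3), proj(fs['top'],X).round(), proj(fs['scene'],X).round()
print(tri((485,185),(450,170)))
print(tri((485,185),(440,150)))
for z in (.2,.4,.6):
  print(z,ray(fs['top'],485,185,z),ray(fs['top'],345,75,z),ray(fs['top'],195,0,z), proj(fs['scene'],ray(fs['top'],485,185,z)), proj(fs['scene'],ray(fs['top'],345,75,z)))
a=fs['top']['img'][:,:,::-1]; cv2.imwrite('pics/t_l.png',cv2.resize(a[0:270,180:512],None,fx=2.2,fy=2.2))
E
```

```text
(array([ 0.533, -0.401,  0.442]), array([487., 182.]), array([443., 171.]))
(array([ 0.529, -0.39 ,  0.46 ]), array([486., 183.]), array([436., 151.]))
0.2 [ 0.55821496 -0.52849182  0.2       ] [ 0.83039407 -0.2073654   0.2       ] [1.03058781 0.16485627 0.2       ] [483.67061877 373.94748464] [424.93564063 152.4596912 ]
0.4 [ 0.5336858  -0.41970525  0.4       ] [ 0.74906394 -0.16559459  0.4       ] [0.90747931 0.12894826 0.4       ] [446.11233811 213.19464572] [403.14333968  58.39435149]
0.6 [ 0.50915663 -0.31091868  0.6       ] [ 0.66773381 -0.12382378  0.6       ] [0.78437082 0.09304026 0.6       ] [388.60263319 -32.95209396] [368.31440659 -91.94293644]
```

View pics/t_l.png

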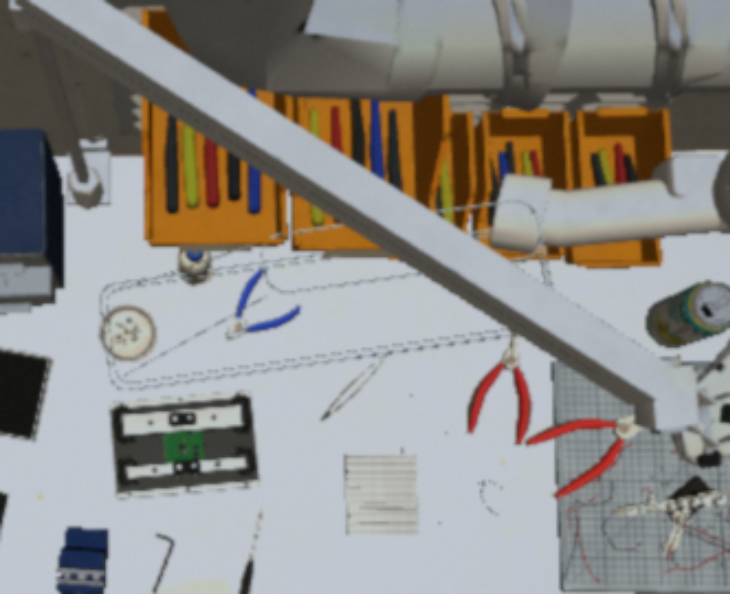

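The lamp elbow comes out near (0.53, -0.40, 0.44). I'll stay inside it and go via (0.33,-0.25).

Emit:
play_rows(commands=[{"x":20,"y":45,"z":0,"roll":0.14,"gripper":40},{"x":38,"y":90,"z":0,"roll":0.28,"gripper":40},{"x":56,"y":135,"z":0,"roll":0.42,"gripper":40},{"x":74,"y":180,"z":0,"roll":0.56,"gripper":40},{"x":92,"y":225,"z":0,"roll":0.7,"gripper":40}])

```text
time: 0.65
ee_pos: [0.2876, -0.3667, 0.2221]
orientation: [[0.521, 0.854, 0.0], [0.854, -0.521, 0.0], [0.0, -0.0, -1.0]]
contact_force: [0.8, 0.6, 0.6]
width: 0.625
```

Emit:
play_rows(commands=[{"x":15,"y":45,"z":0,"roll":0.14},{"x":35,"y":90,"z":0,"roll":0.28},{"x":60,"y":130,"z":0,"roll":0.42},{"x":90,"y":170,"z":0,"roll":0.56},{"x":120,"y":210,"z":0,"roll":0.64}])

```text
$.commands[0]: bad value
```

Emit:
play_rows(commands=[{"x":25,"y":40,"z":0},{"x":45,"y":80,"z":0},{"x":65,"y":120,"z":0},{"x":65,"y":155,"z":0},{"x":65,"y":155,"z":0}])

```text
$.commands[0]: bad value
```

Emit:
play_rows(commands=[{"x":15,"y":45,"z":0,"roll":0.14,"gripper":40},{"x":35,"y":90,"z":0,"roll":0.28,"gripper":40},{"x":60,"y":130,"z":0,"roll":0.42,"gripper":40},{"x":90,"y":165,"z":0,"roll":0.56,"gripper":40},{"x":120,"y":200,"z":0,"roll":0.64,"gripper":40}])

```text
time: 1.15
ee_pos: [0.408, -0.1669, 0.2227]
orientation: [[-0.092, 0.996, 0.001], [0.996, 0.092, -0.001], [-0.001, 0.001, -1.0]]
contact_force: [0.8, -1.0, 0.2]
width: 0.461
```

Emit:
play_rows(commands=[{"x":25,"y":40,"z":0,"roll":0,"gripper":40},{"x":45,"y":80,"z":0,"roll":0,"gripper":40},{"x":65,"y":120,"z":0,"roll":0,"gripper":40},{"x":65,"y":160,"z":0,"roll":0,"gripper":40},{"x":65,"y":160,"z":0,"roll":0,"gripper":40}])

```text
time: 1.65
ee_pos: [0.472, -0.0044, 0.2221]
orientation: [[-0.092, 0.996, -0.001], [0.996, 0.092, 0.002], [0.002, -0.001, -1.0]]
contact_force: [-0.3, -0.9, 0.8]
width: 0.456
```

```bash
python3 - <<'E'
from h import *
import pickle
f={n:grab(n,n+'1.png') for n in ['wrist','scene']}; pickle.dump(f,open('f1.pkl','wb')); f=f['wrist']
print(np.round(f['R'],3).tolist(),np.round(-np.array(f['R']).T@np.array(f['t']),3))
s=readout.get_state();print(s['time'],s['ee_pos'],np.round(s['joints'],1))
E
```

```text
[[0.996, 0.091, -0.0], [0.089, -0.967, 0.24], [0.022, -0.239, -0.971]] [0.466 0.061 0.385]
1.75 [ 0.4720523  -0.00803046  0.2222653 ] [-10.5  -8.8 109.4  -0.   79.4 -15.7]
```

View pics/wrist1.png

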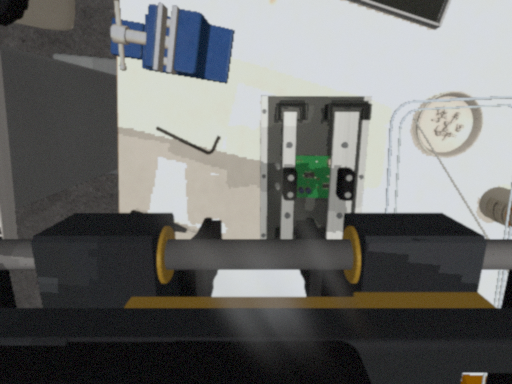

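View pics/scene1.png

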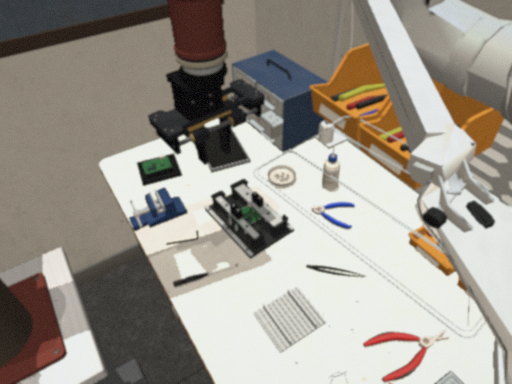

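The wrist view shows the pallet at columns 262–368, with its lower half hidden by the gripper below row 215. Moving toward -y will show all of it.

Emit:
play_rows(commands=[{"x":20,"y":-40,"z":0,"roll":0,"gripper":40},{"x":50,"y":-80,"z":0,"roll":0,"gripper":40},{"x":55,"y":-110,"z":0,"roll":0,"gripper":40},{"x":55,"y":-110,"z":0,"roll":0,"gripper":40},{"x":55,"y":-110,"z":0,"roll":0,"gripper":40}])

```text
time: 2.25
ee_pos: [0.5266, -0.1204, 0.2221]
orientation: [[-0.083, 0.997, -0.001], [0.997, 0.083, 0.0], [0.001, -0.001, -1.0]]
contact_force: [0.3, 0.4, 0.8]
width: 0.456
```

```bash
python3 - <<'E'
from h import *
import pickle
f=grab('wrist'); pickle.dump(f,open('f2.pkl','wb'))
im=f['img'][:,:,::-1]
cv2.imwrite('pics/w2.png',cv2.resize(im[0:220,130:400],None,fx=2.7,fy=2.7,interpolation=cv2.INTER_CUBIC))
s=readout.get_state();print(s['time'],s['ee_pos'])
E
```

```text
2.3 [ 0.52654967 -0.11943505  0.2221846 ]
```

View pics/w2.png

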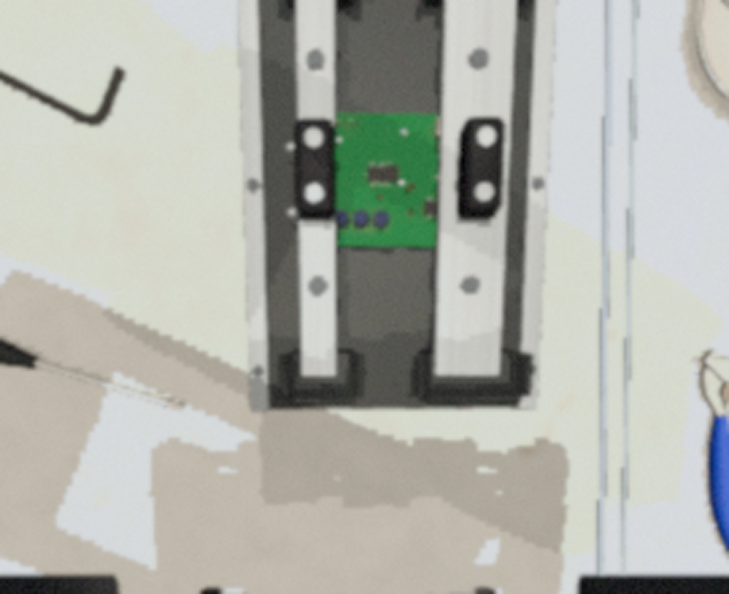

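In the 2.7x crop, the white dots on the broad grip are at (486,136) and (484,191), and on the slim grip at (314,137) and (314,192). The bar holes are at (478,59)/(470,285) and (316,59)/(318,285).

```bash
python3 - <<'E'
from m import *
import pickle
f=pickle.load(open('f2.pkl','rb')); F=pickle.load(open('f0.pkl','rb'))
P=lambda u,v:(u/2.7+130,v/2.7)
def pr(n,a,b,z):
    A=ray(f,*P(*a),z)*1000;B=ray(f,*P(*b),z)*1000
    d=A-B; print(n,((A+B)/2).round(1)[:2],'len',np.hypot(*d[:2]).round(1),'ang',np.degrees(np.arctan2(d[1],d[0])).round(1))
pr('broad dots',(486,136),(484,191),.0635)
pr('slim dots',(314,137),(314,192),.0635)
pr('broad holes',(478,59),(470,285),.0375)
pr('slim holes',(316,59),(318,285),.0375)
# pallet side holes x
pr('pal side',(253,185),(538,184),.010)
hsv=cv2.cvtColor(f['img'],cv2.COLOR_RGB2HSV)
g=(hsv[...,0]>45)&(hsv[...,0]<85)&(hsv[...,1]>90)
for c in comps(g,100): print('green',rect(f,c,.018))
# top view dark grips check
print(proj(f,[.5,-.0,.0635]), [proj(F['top'],[.5,0,.06])])
E
```

```text
broad dots [565.7  -3.9] len 17.9 ang 94.7
slim dots [506.3  -9.1] len 18.0 ang 94.2
broad holes [565.6  -4.2] len 80.1 ang 94.6
slim holes [506.4  -9.1] len 80.1 ang 94.8
pal side [537.5  -6.3] len 116.7 ang -175.1
green [532.4  -6.3  49.7  41.6 -85.3]
[240.34266677  49.99407446] [array([260.88784763, 213.14014106])]
```

Measured broad grip (565.6,-4.1) and slim grip (506.4,-9.1), with hole spacing 80.1 mm in both. The pallet yaw is about 4.7° and its middle about (536.5,-6.5), and the grip spacing of 59.4 mm matches the 60 mm given. I'll grip the blocks across their 32 mm length (jaws along y), which keeps the wide gripper body away from the cabinet behind the bar tray.

Emit:
play_rows(commands=[{"x":8,"y":23,"z":-10,"roll":0.14,"gripper":60},{"x":16,"y":46,"z":-20,"roll":0.28,"gripper":60},{"x":24,"y":69,"z":-40,"roll":0.42,"gripper":60},{"x":32,"y":92,"z":-60,"roll":0.56,"gripper":60},{"x":39,"y":115,"z":-80,"roll":0.7,"gripper":60}])

```text
time: 2.8
ee_pos: [0.5661, -0.0019, 0.1423]
orientation: [[-0.713, 0.701, 0.001], [0.701, 0.713, 0.0], [-0.0, 0.001, -1.0]]
contact_force: [0.3, 0.6, -0.2]
width: 0.682
```

Emit:
play_rows(commands=[{"x":0,"y":0,"z":0,"roll":0.14,"gripper":60},{"x":0,"y":0,"z":0,"roll":0.28,"gripper":60},{"x":0,"y":0,"z":0,"roll":0.42,"gripper":60},{"x":0,"y":0,"z":0,"roll":0.56,"gripper":60},{"x":0,"y":0,"z":0,"roll":0.7,"gripper":60}])

```text
time: 3.3
ee_pos: [0.5657, -0.0027, 0.1428]
orientation: [[-0.997, 0.077, 0.0], [0.077, 0.997, 0.0], [-0.0, 0.0, -1.0]]
contact_force: [-0.0, -0.3, -0.3]
width: 0.689
```

Emit:
play_rows(commands=[{"x":0,"y":0,"z":0,"roll":0.12,"gripper":60},{"x":0,"y":0,"z":-20,"roll":0.17,"gripper":60},{"x":0,"y":0,"z":-40,"roll":0.17,"gripper":60},{"x":0,"y":0,"z":-50,"roll":0.17,"gripper":60},{"x":0,"y":0,"z":-50,"roll":0.17,"gripper":60}])

```text
time: 3.8
ee_pos: [0.5645, -0.0029, 0.091]
orientation: [[-0.996, -0.087, -0.003], [-0.087, 0.996, 0.001], [0.003, 0.001, -1.0]]
contact_force: [-1.1, 0.1, -0.8]
width: 0.69
```

```bash
python3 - <<'E'
from h import *
f=grab('wrist','w3.png'); g=grab('scene'); im=g['img'][:,:,::-1]
cv2.imwrite('pics/s3.png',cv2.resize(im[100:270,130:330],None,fx=3.5,fy=3.5,interpolation=cv2.INTER_CUBIC))
s=readout.get_state();print(s['time'],s['ee_pos'],np.round(s['joints'],1),np.round(s['orientation'],3).tolist(),s['contact_force'])
E
```

```text
3.9 [ 0.56636872 -0.00339665  0.09311795] [  -8.3   12.   102.8    0.    65.1 -103.3] [[-0.996, -0.086, 0.0], [-0.086, 0.996, -0.0], [-0.0, -0.0, -1.0]] [0.76722872 0.16227142 1.09941496]
```

View pics/s3.png

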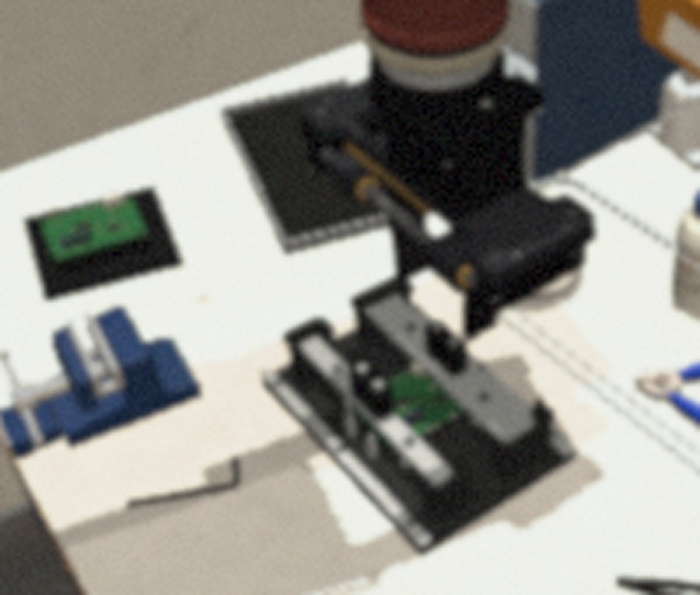

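View pics/w3.png

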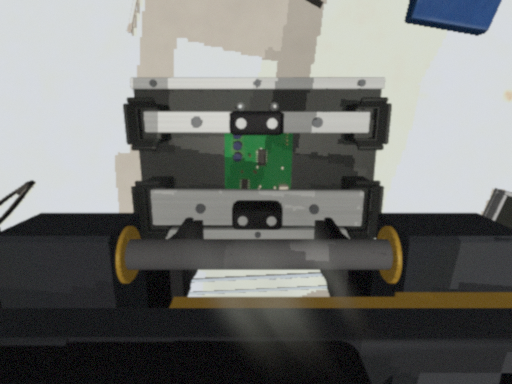

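The scene view shows the fingers straddling the broad bar's grip. In the wrist view the broad grip at (257,214) lies between the fingers. Descending to grasp.

Emit:
play_rows(commands=[{"x":-1,"y":-1,"z":-20,"roll":0,"gripper":60},{"x":-1,"y":-1,"z":-40,"roll":0,"gripper":60},{"x":-1,"y":-1,"z":-51,"roll":0,"gripper":60},{"x":-1,"y":-1,"z":-51,"roll":0,"gripper":60},{"x":-1,"y":-1,"z":-51,"roll":0,"gripper":25}], force=30)

```text
time: 4.4
ee_pos: [0.5659, -0.0047, 0.0424]
orientation: [[-0.996, -0.086, 0.001], [-0.086, 0.996, -0.0], [-0.001, -0.0, -1.0]]
contact_force: [0.3, -0.2, 0.3]
width: 0.659
```

Emit:
play_rows(commands=[{"x":0,"y":0,"z":0,"roll":0,"gripper":25},{"x":0,"y":0,"z":0,"roll":0,"gripper":25},{"x":0,"y":0,"z":0,"roll":0,"gripper":25},{"x":0,"y":0,"z":0,"roll":0,"gripper":25},{"x":0,"y":0,"z":0,"roll":0,"gripper":25}], force=30)

```text
time: 4.9
ee_pos: [0.5657, -0.0047, 0.0421]
orientation: [[-0.996, -0.086, 0.001], [-0.086, 0.996, 0.0], [-0.001, -0.0, -1.0]]
contact_force: [-1.2, -0.1, 3.1]
width: 0.367
```

Emit:
play_rows(commands=[{"x":0,"y":0,"z":10,"roll":0,"gripper":25},{"x":0,"y":0,"z":25,"roll":0,"gripper":25},{"x":0,"y":0,"z":45,"roll":0,"gripper":25},{"x":0,"y":0,"z":70,"roll":0,"gripper":25},{"x":0,"y":0,"z":70,"roll":0,"gripper":25}])

```text
time: 5.4
ee_pos: [0.5684, -0.0051, 0.1166]
orientation: [[-0.996, -0.086, 0.008], [-0.086, 0.996, -0.001], [-0.008, -0.002, -1.0]]
contact_force: [0.8, -0.3, -0.3]
width: 0.365
```

```bash
python3 - <<'E'
from m import *
f=grab('wrist','w4.png'); g=grab('scene'); im=g['img'][:,:,::-1]
cv2.imwrite('pics/s4.png',cv2.resize(im[60:270,130:330],None,fx=2.8,fy=2.8,interpolation=cv2.INTER_CUBIC))
s=readout.get_state();print(s['time'],s['ee_pos'],s['contact_force'],s['torque'],s['width'])
import pickle; t=pickle.load(open('f0.pkl','rb'))['top']
for v in (130,134,138): print(v,[ray(t,182,v,z).round(3) for z in (0,.05)])
E
```

```text
5.5 [ 0.5659315  -0.0048037   0.11270487] [-0.66656858  0.2209295  -0.54797043] [ 0.06058182 -0.09323256  0.04261449] 0.3656089742023813
130 [array([0.747, 0.232, 0.   ]), array([0.734, 0.221, 0.05 ])]
134 [array([0.735, 0.231, 0.   ]), array([0.722, 0.221, 0.05 ])]
138 [array([0.723, 0.231, 0.   ]), array([0.711, 0.221, 0.05 ])]
```

View pics/s4.png

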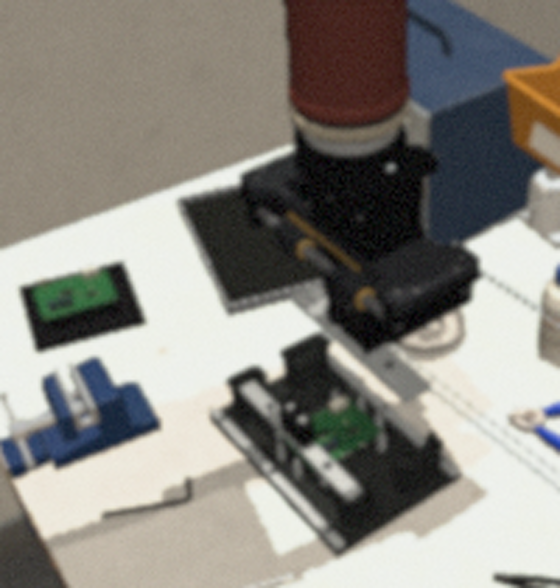

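The broad bar is held clear of its saddles. Moving to the bar tray.

Emit:
play_rows(commands=[{"x":8,"y":35,"z":0,"roll":-0.05,"gripper":25},{"x":18,"y":75,"z":0,"roll":-0.1,"gripper":25},{"x":28,"y":115,"z":0,"roll":-0.15,"gripper":25},{"x":38,"y":155,"z":0,"roll":-0.2,"gripper":25},{"x":48,"y":195,"z":0,"roll":-0.25,"gripper":25}])

```text
time: 6.0
ee_pos: [0.6124, 0.1916, 0.1098]
orientation: [[-0.986, 0.165, -0.003], [0.165, 0.986, -0.001], [0.003, -0.001, -1.0]]
contact_force: [1.2, -0.9, -0.9]
width: 0.362
```

Emit:
play_rows(commands=[{"x":8,"y":35,"z":0,"roll":-0.026,"gripper":25},{"x":15,"y":65,"z":-10,"roll":-0.026,"gripper":25},{"x":16,"y":75,"z":-30,"roll":-0.026,"gripper":25},{"x":16,"y":75,"z":-50,"roll":-0.026,"gripper":25},{"x":16,"y":75,"z":-70,"roll":-0.026,"gripper":25}])

```text
time: 6.5
ee_pos: [0.6278, 0.2657, 0.0388]
orientation: [[-0.982, 0.187, -0.003], [0.187, 0.982, -0.001], [0.003, -0.001, -1.0]]
contact_force: [0.1, 0.6, -0.9]
width: 0.364
```

```bash
python3 - <<'E'
from m import *
f=grab('wrist','w5.png'); g=grab('scene'); im=g['img'][:,:,::-1]
cv2.imwrite('pics/s5.png',cv2.resize(im[40:220,100:320],None,fx=2.8,fy=2.8,interpolation=cv2.INTER_CUBIC))
s=readout.get_state();print(s['time'],s['ee_pos'],s['contact_force'],s['torque'],s['width'],s['orientation'][:,1])
E
```

```text
6.6 [0.62507893 0.26429224 0.03577389] [-1.05845168 -0.22275463 -2.08646867] [ 0.08777834 -0.10793058  0.04237993] 0.3640182387305576 [ 0.18823662  0.98211337 -0.00450558]
```

View pics/s5.png

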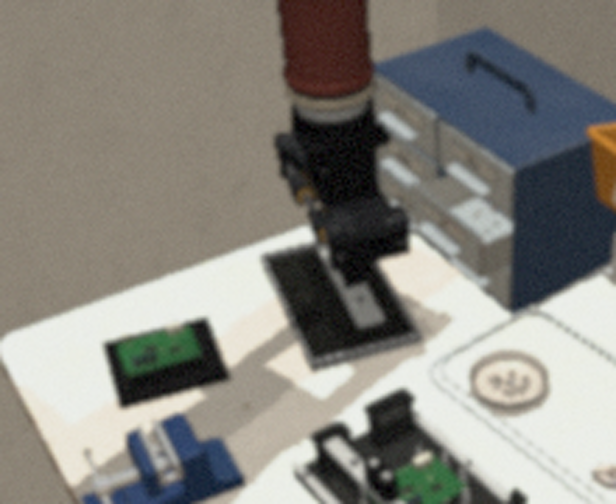

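View pics/w5.png

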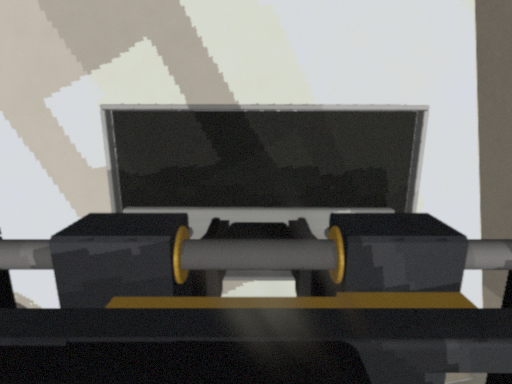

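The bar hangs over the mat, along the tray. I'll let the arm settle before lowering.

Emit:
play_rows(commands=[{"x":0,"y":0,"z":0,"roll":0,"gripper":25},{"x":0,"y":0,"z":0,"roll":0,"gripper":25}])

```text
time: 6.8
ee_pos: [0.6299, 0.2653, 0.0425]
orientation: [[-0.982, 0.189, 0.001], [0.189, 0.982, 0.0], [-0.001, 0.001, -1.0]]
contact_force: [-0.8, -0.6, -1.0]
width: 0.365
```

Settled at z 42.5. Lowering to about 14.

Emit:
play_rows(commands=[{"x":0,"y":0,"z":-10,"roll":0,"gripper":25},{"x":0,"y":0,"z":-20,"roll":0,"gripper":25},{"x":0,"y":0,"z":-26,"roll":0,"gripper":25},{"x":0,"y":0,"z":-28,"roll":0,"gripper":25},{"x":0,"y":0,"z":-28,"roll":0,"gripper":25}])

```text
time: 7.3
ee_pos: [0.629, 0.2652, 0.0135]
orientation: [[-0.982, 0.189, -0.001], [0.189, 0.982, -0.0], [0.001, -0.0, -1.0]]
contact_force: [-1.6, -1.1, 2.9]
width: 0.362
```

Emit:
play_rows(commands=[{"x":0,"y":0,"z":0,"roll":0,"gripper":25},{"x":0,"y":0,"z":0,"roll":0,"gripper":50},{"x":0,"y":0,"z":0,"roll":0,"gripper":50},{"x":0,"y":0,"z":0,"roll":0,"gripper":50},{"x":0,"y":0,"z":0,"roll":0,"gripper":50}])

```text
time: 7.8
ee_pos: [0.6293, 0.2653, 0.0134]
orientation: [[-0.982, 0.189, 0.0], [0.189, 0.982, 0.0], [-0.0, 0.0, -1.0]]
contact_force: [-0.3, -0.0, 0.1]
width: 0.558
```

Emit:
play_rows(commands=[{"x":0,"y":0,"z":25,"roll":0,"gripper":60},{"x":0,"y":0,"z":60,"roll":0,"gripper":60},{"x":0,"y":0,"z":100,"roll":0,"gripper":60},{"x":-5,"y":-40,"z":100,"roll":0.03,"gripper":60},{"x":-15,"y":-80,"z":100,"roll":0.06,"gripper":60}])

```text
time: 8.3
ee_pos: [0.616, 0.1856, 0.1162]
orientation: [[-0.992, 0.126, 0.005], [0.126, 0.992, 0.001], [-0.005, 0.001, -1.0]]
contact_force: [-0.8, -0.7, -1.3]
width: 0.689
```

Emit:
play_rows(commands=[{"x":-22,"y":-40,"z":0,"roll":0.05,"gripper":60},{"x":-44,"y":-80,"z":0,"roll":0.1,"gripper":60},{"x":-66,"y":-120,"z":0,"roll":0.15,"gripper":60},{"x":-88,"y":-160,"z":0,"roll":0.2,"gripper":60},{"x":-109,"y":-195,"z":0,"roll":0.213,"gripper":60}])

```text
time: 8.8
ee_pos: [0.5043, -0.0114, 0.1137]
orientation: [[-0.996, -0.084, 0.001], [-0.084, 0.996, -0.0], [-0.001, -0.0, -1.0]]
contact_force: [-0.1, 0.4, 0.5]
width: 0.686
```

Emit:
play_rows(commands=[{"x":0,"y":0,"z":-10,"roll":0,"gripper":60},{"x":0,"y":0,"z":-22,"roll":0,"gripper":60},{"x":0,"y":0,"z":-22,"roll":0,"gripper":60}])

```text
time: 9.1
ee_pos: [0.5042, -0.0089, 0.0895]
orientation: [[-0.997, -0.083, -0.003], [-0.083, 0.997, 0.001], [0.003, 0.001, -1.0]]
contact_force: [0.2, -0.3, 0.2]
width: 0.687
```

```bash
python3 - <<'E'
from m import *
f=grab('wrist','w6.png'); g=grab('scene'); im=g['img'][:,:,::-1]
cv2.imwrite('pics/s6.png',cv2.resize(im[60:270,130:330],None,fx=2.8,fy=2.8,interpolation=cv2.INTER_CUBIC))
s=readout.get_state();print(s['time'],s['ee_pos'],s['contact_force'],s['width'],s['orientation'][:,1])
E
```

```text
9.2 [ 0.50527736 -0.00865157  0.09087182] [ 0.87414392 -0.10661144 -0.37071894] 0.6909621681219134 [-8.44111468e-02  9.96430835e-01  5.91517533e-04]
```

View pics/s6.png

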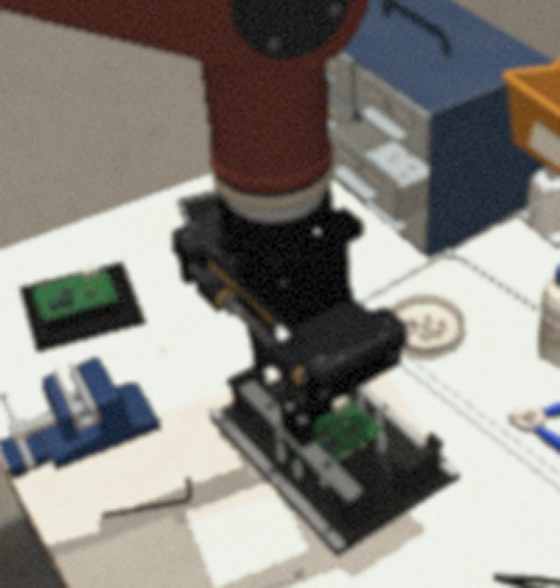

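The gripper is over the slim grip; the thin posts beside it are the locating pins. Descending to grip.

Emit:
play_rows(commands=[{"x":1,"y":0,"z":-20,"roll":0,"gripper":60},{"x":1,"y":0,"z":-40,"roll":0,"gripper":60},{"x":1,"y":0,"z":-50,"roll":0,"gripper":60},{"x":1,"y":0,"z":-50,"roll":0,"gripper":60},{"x":1,"y":0,"z":-50,"roll":0,"gripper":25}])

```text
time: 9.7
ee_pos: [0.5068, -0.0093, 0.0419]
orientation: [[-0.996, -0.084, 0.0], [-0.084, 0.996, -0.0], [-0.0, -0.0, -1.0]]
contact_force: [0.1, -0.2, 0.9]
width: 0.653
```

Emit:
play_rows(commands=[{"x":0,"y":0,"z":0,"roll":0,"gripper":25},{"x":0,"y":0,"z":0,"roll":0,"gripper":25},{"x":0,"y":0,"z":0,"roll":0,"gripper":25},{"x":0,"y":0,"z":0,"roll":0,"gripper":25},{"x":0,"y":0,"z":0,"roll":0,"gripper":25}])

```text
time: 10.2
ee_pos: [0.5067, -0.0098, 0.0421]
orientation: [[-0.997, -0.083, 0.001], [-0.083, 0.997, -0.0], [-0.001, -0.0, -1.0]]
contact_force: [-1.7, 1.0, 4.0]
width: 0.359
```

Emit:
play_rows(commands=[{"x":0,"y":0,"z":10,"roll":0,"gripper":25},{"x":0,"y":0,"z":25,"roll":0,"gripper":25},{"x":0,"y":0,"z":45,"roll":0,"gripper":25},{"x":0,"y":0,"z":70,"roll":0,"gripper":25},{"x":0,"y":0,"z":70,"roll":0,"gripper":25}])

```text
time: 10.7
ee_pos: [0.509, -0.0102, 0.1155]
orientation: [[-0.997, -0.083, 0.007], [-0.083, 0.997, -0.001], [-0.007, -0.002, -1.0]]
contact_force: [1.1, 0.2, 0.1]
width: 0.364
```

```bash
python3 - <<'E'
from m import *
g=grab('scene'); im=g['img'][:,:,::-1]
cv2.imwrite('pics/s7.png',cv2.resize(im[60:270,130:330],None,fx=2.8,fy=2.8,interpolation=cv2.INTER_CUBIC))
s=readout.get_state();print(s['time'],s['ee_pos'],s['contact_force'],s['width'],s['orientation'][:,1])
E
```

```text
10.75 [ 0.50786376 -0.00998104  0.1136165 ] [-0.21363409 -0.82385865 -0.54491505] 0.36316905940297584 [-0.08312572  0.9965384  -0.00115107]
```

View pics/s7.png

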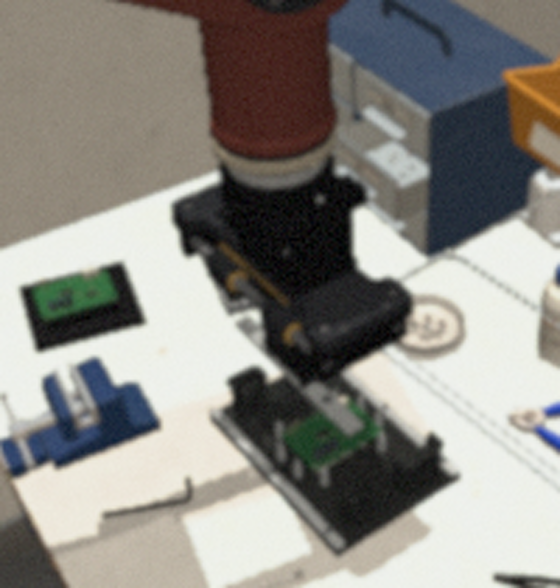

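The slim bar is lifted. Moving it to the tray.

Emit:
play_rows(commands=[{"x":10,"y":38,"z":0,"roll":-0.05,"gripper":25},{"x":21,"y":78,"z":0,"roll":-0.1,"gripper":25},{"x":32,"y":118,"z":0,"roll":-0.15,"gripper":25},{"x":43,"y":158,"z":0,"roll":-0.2,"gripper":25},{"x":54,"y":198,"z":0,"roll":-0.25,"gripper":25}])

```text
time: 11.25
ee_pos: [0.5595, 0.1897, 0.1099]
orientation: [[-0.986, 0.168, -0.002], [0.168, 0.986, -0.001], [0.002, -0.001, -1.0]]
contact_force: [-0.5, -1.0, -1.1]
width: 0.364
```

Emit:
play_rows(commands=[{"x":12,"y":40,"z":0,"roll":-0.024,"gripper":25},{"x":21,"y":75,"z":0,"roll":-0.024,"gripper":25},{"x":24,"y":86,"z":-15,"roll":-0.024,"gripper":25},{"x":24,"y":86,"z":-40,"roll":-0.024,"gripper":25},{"x":24,"y":86,"z":-60,"roll":-0.024,"gripper":25}])

```text
time: 11.75
ee_pos: [0.5828, 0.2746, 0.0486]
orientation: [[-0.982, 0.188, -0.003], [0.188, 0.982, -0.001], [0.003, -0.002, -1.0]]
contact_force: [-0.2, -1.0, -0.4]
width: 0.37
```

Emit:
play_rows(commands=[{"x":0,"y":0,"z":0,"roll":0,"gripper":25},{"x":0,"y":0,"z":0,"roll":0,"gripper":25}])

```text
time: 11.95
ee_pos: [0.5833, 0.2739, 0.0503]
orientation: [[-0.982, 0.19, -0.003], [0.19, 0.982, -0.001], [0.002, -0.001, -1.0]]
contact_force: [0.5, -0.1, 0.4]
width: 0.367
```

```bash
python3 - <<'E'
from m import *
g=grab('scene'); im=g['img'][:,:,::-1]
cv2.imwrite('pics/s8.png',cv2.resize(im[60:270,130:330],None,fx=2.8,fy=2.8,interpolation=cv2.INTER_CUBIC))
s=readout.get_state();print(s['time'],s['ee_pos'],s['contact_force'],s['width'],s['orientation'][:,1])
E
```

```text
12.0 [0.58437037 0.27421315 0.05166443] [-0.13190722  0.90350487 -0.73289673] 0.3608509301550048 [ 1.89863884e-01  9.81810420e-01 -6.40631493e-05]
```

View pics/s8.png

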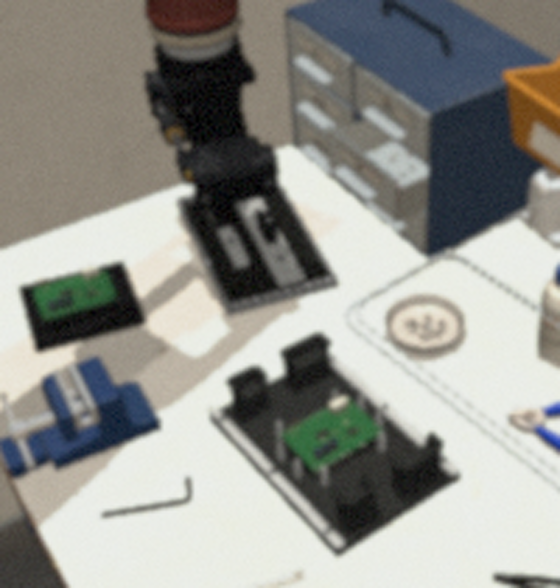

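The broad bar lies in the tray and the slim bar hangs beside it, clear. TCP is at z 52, so I lower by 38 to about 14.

Emit:
play_rows(commands=[{"x":0,"y":0,"z":-15,"roll":0,"gripper":25},{"x":0,"y":0,"z":-27,"roll":0,"gripper":25},{"x":0,"y":0,"z":-35,"roll":0,"gripper":25},{"x":0,"y":0,"z":-38,"roll":0,"gripper":25},{"x":0,"y":0,"z":-38,"roll":0,"gripper":25}])

```text
time: 12.5
ee_pos: [0.5841, 0.2741, 0.0136]
orientation: [[-0.982, 0.19, -0.001], [0.19, 0.982, -0.0], [0.001, -0.001, -1.0]]
contact_force: [-2.6, -0.8, 2.2]
width: 0.364
```

Emit:
play_rows(commands=[{"x":0,"y":0,"z":0,"roll":0,"gripper":25},{"x":0,"y":0,"z":0,"roll":0,"gripper":50},{"x":0,"y":0,"z":0,"roll":0,"gripper":50},{"x":0,"y":0,"z":0,"roll":0,"gripper":50},{"x":0,"y":0,"z":0,"roll":0,"gripper":50}])

```text
time: 13.0
ee_pos: [0.5843, 0.2743, 0.0134]
orientation: [[-0.982, 0.19, -0.0], [0.19, 0.982, 0.0], [0.0, 0.0, -1.0]]
contact_force: [0.3, -0.2, 0.2]
width: 0.56
```

Emit:
play_rows(commands=[{"x":0,"y":0,"z":25,"roll":0,"gripper":66},{"x":0,"y":0,"z":60,"roll":0,"gripper":66},{"x":0,"y":0,"z":100,"roll":0,"gripper":66},{"x":-5,"y":-40,"z":100,"roll":0.06,"gripper":66},{"x":-10,"y":-80,"z":100,"roll":0.12,"gripper":66}])

```text
time: 13.5
ee_pos: [0.5756, 0.1946, 0.1159]
orientation: [[-0.998, 0.066, 0.005], [0.066, 0.998, 0.001], [-0.005, 0.001, -1.0]]
contact_force: [0.7, -0.5, -0.7]
width: 0.754
```

Emit:
play_rows(commands=[{"x":10,"y":-40,"z":10,"roll":0.06,"gripper":66},{"x":20,"y":-80,"z":30,"roll":0.12,"gripper":66},{"x":30,"y":-120,"z":50,"roll":0.15,"gripper":66},{"x":40,"y":-160,"z":70,"roll":0.15,"gripper":66},{"x":45,"y":-200,"z":90,"roll":0.15,"gripper":66}])

```text
time: 14.0
ee_pos: [0.6197, -0.0074, 0.2045]
orientation: [[-0.997, -0.079, 0.001], [-0.079, 0.997, -0.0], [-0.001, -0.0, -1.0]]
contact_force: [0.5, 0.7, -0.7]
width: 0.755
```

Emit:
play_rows(commands=[{"x":0,"y":0,"z":0,"roll":0,"gripper":66},{"x":0,"y":0,"z":0,"roll":0,"gripper":66},{"x":0,"y":0,"z":0,"roll":0,"gripper":66}])

```text
time: 14.3
ee_pos: [0.6186, -0.0047, 0.2025]
orientation: [[-0.997, -0.08, -0.002], [-0.08, 0.997, 0.001], [0.002, 0.001, -1.0]]
contact_force: [-0.2, -0.5, 0.4]
width: 0.759
```

```bash
python3 - <<'E'
from m import *
import pickle
f=grab('wrist','w9.png'); g=grab('scene'); t=grab('top'); pickle.dump((f,g,t),open('f9.pkl','wb'))
im=g['img'][:,:,::-1]
cv2.imwrite('pics/s9.png',cv2.resize(im[100:270,130:330],None,fx=3.5,fy=3.5,interpolation=cv2.INTER_CUBIC))
s=readout.get_state();print(s['time'],s['ee_pos'],s['width'],s['orientation'][:,1])
E
```

```text
14.45 [ 0.61856357 -0.00423444  0.2024172 ] 0.7559887101608707 [-8.09052237e-02  9.96721612e-01  6.10459873e-04]
```

View pics/w9.png

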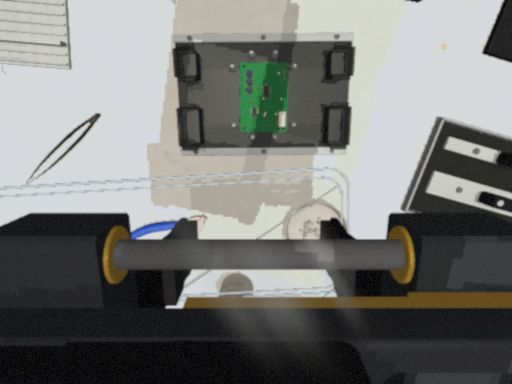

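View pics/s9.png

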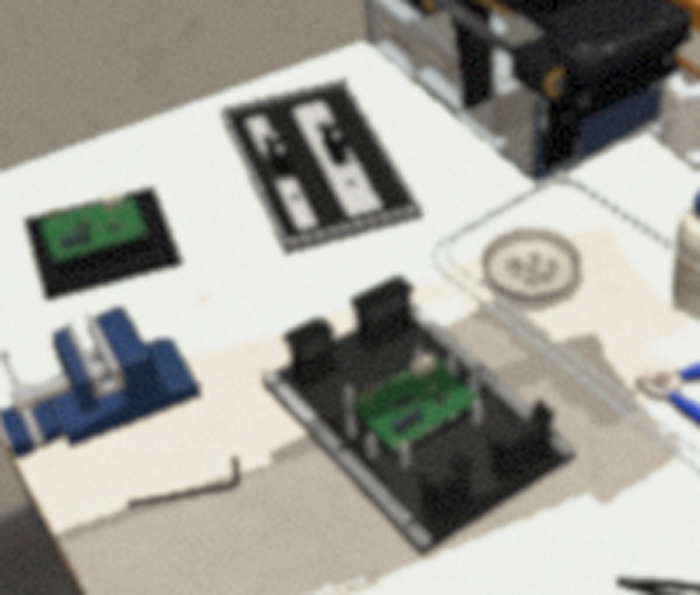

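Both bars lie in the tray. The wrist view shows the done board at about (264,97), clear of obstruction, with the pallet's pins around it. Now I'll measure the board and the pallet.

```bash
python3 - <<'E'
from m import *
import pickle
f,g,t=pickle.load(open('f9.pkl','rb'))
hsv=cv2.cvtColor(f['img'],cv2.COLOR_RGB2HSV)
gm=(hsv[...,0]>45)&(hsv[...,0]<85)&(hsv[...,1]>90)
gm=cv2.morphologyEx(gm.astype(np.uint8),cv2.MORPH_CLOSE,np.ones((7,7)))
for c in comps(gm,100): print('green',rect(f,c,.018),cv2.boundingRect(c))
for n,F in (('top',t),('scene',g)):
    h2=cv2.cvtColor(F['img'],cv2.COLOR_RGB2HSV); m2=(h2[...,0]>45)&(h2[...,0]<85)&(h2[...,1]>90)
    for c in comps(m2,100): print(n,rect(F,c,.019),cv2.boundingRect(c))
im=f['img'][:,:,::-1]
cv2.imwrite('pics/w9a.png',cv2.resize(im[25:165,160:370],None,fx=3.8,fy=3.8,interpolation=cv2.INTER_CUBIC))
E
```

```text
green [883.9  61.8  49.6  23.7 -85.5] (274, 368, 39, 16)
green [859.3 132.8  61.7  50.9   4.5] (329, 343, 39, 41)
green [ 875.3 -147.3  353.    73.5  -85.5] (0, 335, 270, 49)
green [742.6 142.8  35.8  29.5 -85.5] (357, 272, 31, 23)
green [ 779.6 -131.3   62.9   43.7    4. ] (127, 271, 37, 47)
green [538.5  -5.3  70.6  49.6   3.7] (240, 62, 49, 71)
top [426.5 278.9  73.   52.3  -8.1] (151, 227, 22, 28)
top [537.3  -5.9  68.8  49.8   6.1] (254, 188, 19, 25)
scene [537.2 -12.   71.7  47.8  -3.3] (232, 205, 33, 23)
scene [427.8 271.   73.7  55.4  -8.3] (142, 157, 30, 19)
```

View pics/w9a.png

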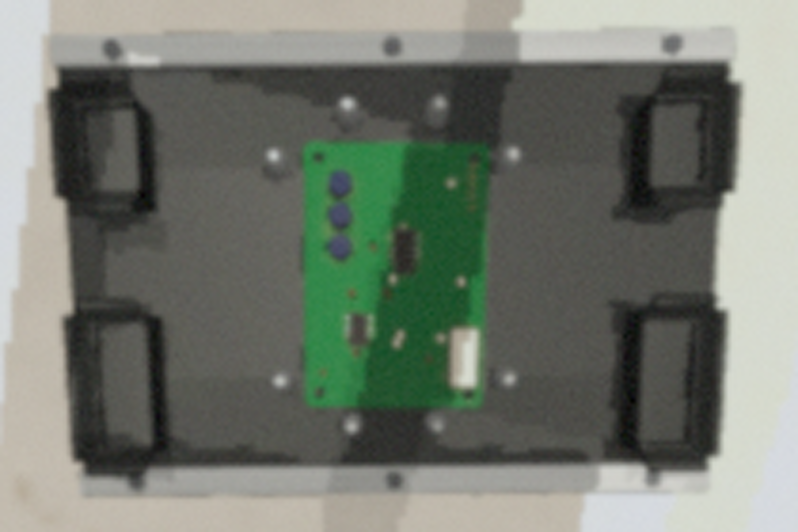

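The crop shows eight pin tops: (274,156), (512,154), (281,380), (509,378), (347,105), (439,104), (352,425) and (437,425). Their mean gives the pallet centre.

```bash
python3 - <<'E'
from m import *
import pickle
f,g,t=pickle.load(open('f9.pkl','rb'))
p=[(274,156),(512,154),(281,380),(509,378),(347,105),(439,104),(352,425),(437,425)]
for z in (.026,.024):
    W=np.array([ray(f,160+u/3.8,25+v/3.8,z)[:2]*1000 for u,v in p])
    print(W.round(1).tolist(), W[:4].mean(0).round(1),W[4:].mean(0).round(1))
    a=np.degrees(np.arctan2(*(W[1]-W[0]+W[3]-W[2])[::-1])); print('y axis ang',a, 'dy',np.hypot(*(W[1]-W[0])),np.hypot(*(W[3]-W[2])),'dx',np.hypot(*(W[0]-W[2])),np.hypot(*(W[4]-W[6])))
s=readout.get_state(); print(s['ee_pos']*1000)
E
```

```text
[[511.0, -39.4], [505.5, 22.9], [568.4, -34.1], [563.0, 28.2], [497.0, -21.2], [494.9, 2.7], [579.0, -13.8], [577.2, 9.7]] [537.   -5.6] [537.   -5.6]
y axis ang 94.98785200295778 dy 62.57122764102345 62.56086944633909 dx 57.701344710005635 82.37607473542911
[[510.7, -39.6], [505.2, 23.1], [568.5, -34.2], [563.0, 28.5], [496.7, -21.3], [494.5, 2.8], [579.2, -13.8], [577.3, 9.8]] [536.9  -5.6] [536.9  -5.6]
y axis ang 94.98785200295777 dy 62.94008388031536 62.92966462426331 dx 58.04149307874034 82.86168018509143
[618.56356559  -4.23443992 202.41720216]
```

The pallet centre is (537.0,-5.6) with yaw 5.0°; the pin spacings come out at 62.6 and 57.7 mm, against 63 and 58 given. The done board is at (538.5,-5.3). Descending on it.

Emit:
play_rows(commands=[{"x":-40,"y":0,"z":-20,"roll":0,"gripper":68},{"x":-80,"y":-1,"z":-50,"roll":0,"gripper":68},{"x":-80,"y":-1,"z":-90,"roll":0,"gripper":68},{"x":-80,"y":-1,"z":-130,"roll":0,"gripper":68},{"x":-80,"y":-1,"z":-150,"roll":0,"gripper":68}])

```text
time: 14.95
ee_pos: [0.536, -0.0052, 0.0497]
orientation: [[-0.997, -0.081, -0.005], [-0.081, 0.997, 0.001], [0.005, 0.001, -1.0]]
contact_force: [0.4, 0.3, -1.0]
width: 0.781
```

Emit:
play_rows(commands=[{"x":0,"y":0,"z":0,"roll":0,"gripper":68},{"x":0,"y":0,"z":0,"roll":0,"gripper":68},{"x":0,"y":0,"z":0,"roll":0,"gripper":68}])

```text
time: 15.25
ee_pos: [0.5408, -0.0065, 0.0553]
orientation: [[-0.997, -0.08, 0.003], [-0.08, 0.997, -0.0], [-0.003, -0.001, -1.0]]
contact_force: [0.1, -0.0, -0.3]
width: 0.781
```

```bash
python3 - <<'E'
from m import *
f=grab('wrist','w10.png'); g=grab('scene'); im=g['img'][:,:,::-1]
cv2.imwrite('pics/s10.png',cv2.resize(im[100:270,130:330],None,fx=3.5,fy=3.5,interpolation=cv2.INTER_CUBIC))
s=readout.get_state();print(s['time'],s['ee_pos'],s['width'],s['orientation'][:,1])
E
```

```text
15.35 [ 0.54084651 -0.00673538  0.05539354] 0.7840760201757375 [-7.94844627e-02  9.96835805e-01 -7.72798004e-04]
```

View pics/s10.png

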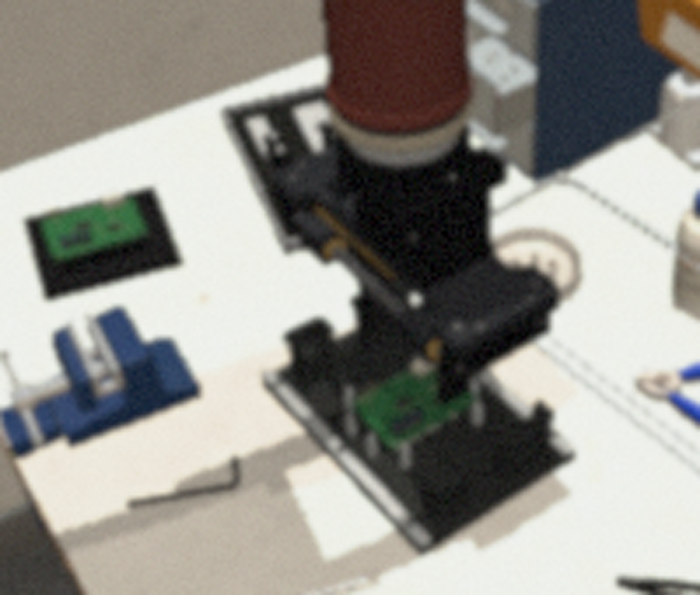

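The fingers straddle the board at its middle. Measured (540.8,-6.7,55.4), so I correct x by -2 and y by +1 on the way down.

Emit:
play_rows(commands=[{"x":-2,"y":1,"z":-15,"roll":0.006,"gripper":68},{"x":-2,"y":1,"z":-27,"roll":0.006,"gripper":68},{"x":-2,"y":1,"z":-33,"roll":0.006,"gripper":68},{"x":-2,"y":1,"z":-33,"roll":0.006,"gripper":68},{"x":-2,"y":1,"z":-33,"roll":0.006,"gripper":68}])

```text
time: 15.85
ee_pos: [0.537, -0.0057, 0.0201]
orientation: [[-0.996, -0.085, -0.001], [-0.085, 0.996, 0.0], [0.001, 0.0, -1.0]]
contact_force: [-0.7, -1.0, 0.3]
width: 0.78
```

Emit:
play_rows(commands=[{"x":0,"y":0,"z":-3,"roll":0,"gripper":68},{"x":0,"y":0,"z":-6,"roll":0,"gripper":68},{"x":0,"y":0,"z":-8,"roll":0,"gripper":68},{"x":0,"y":0,"z":-8,"roll":0,"gripper":68},{"x":0,"y":0,"z":-8,"roll":0,"gripper":68}])

```text
time: 16.35
ee_pos: [0.5373, -0.0057, 0.0125]
orientation: [[-0.996, -0.085, 0.0], [-0.085, 0.996, -0.0], [-0.0, -0.0, -1.0]]
contact_force: [0.5, -0.2, 0.2]
width: 0.784
```

Emit:
play_rows(commands=[{"x":1,"y":0,"z":0,"roll":0,"gripper":45},{"x":1,"y":0,"z":0,"roll":0,"gripper":45},{"x":1,"y":0,"z":0,"roll":0,"gripper":45},{"x":1,"y":0,"z":0,"roll":0,"gripper":45},{"x":1,"y":0,"z":0,"roll":0,"gripper":45}], force=20)

```text
time: 16.85
ee_pos: [0.5384, -0.0057, 0.0126]
orientation: [[-0.996, -0.085, 0.0], [-0.085, 0.996, -0.0], [-0.0, -0.0, -1.0]]
contact_force: [-0.0, -0.0, 0.5]
width: 0.56
```

Emit:
play_rows(commands=[{"x":0,"y":0,"z":0,"roll":0,"gripper":45},{"x":0,"y":0,"z":5,"roll":0,"gripper":45},{"x":0,"y":0,"z":15,"roll":0,"gripper":45},{"x":0,"y":0,"z":30,"roll":0,"gripper":45},{"x":0,"y":0,"z":50,"roll":0,"gripper":45}])

```text
time: 17.35
ee_pos: [0.5379, -0.0057, 0.0635]
orientation: [[-0.996, -0.085, -0.001], [-0.085, 0.996, 0.0], [0.001, 0.0, -1.0]]
contact_force: [0.8, -0.1, -0.5]
width: 0.564
```

```bash
python3 - <<'E'
from m import *
import pickle
f=grab('wrist','w11.png'); g=grab('scene'); im=g['img'][:,:,::-1]; pickle.dump((f,g),open('f11.pkl','wb'))
cv2.imwrite('pics/s11.png',cv2.resize(im[100:270,130:330],None,fx=3.5,fy=3.5,interpolation=cv2.INTER_CUBIC))
s=readout.get_state();print(s['time'],s['ee_pos'],s['width'],s['orientation'][:,1])
E
```

```text
17.45 [ 0.54131336 -0.00610008  0.06670114] 0.5639243120148341 [-0.08523136  0.99635978 -0.00167247]
```

View pics/s11.png

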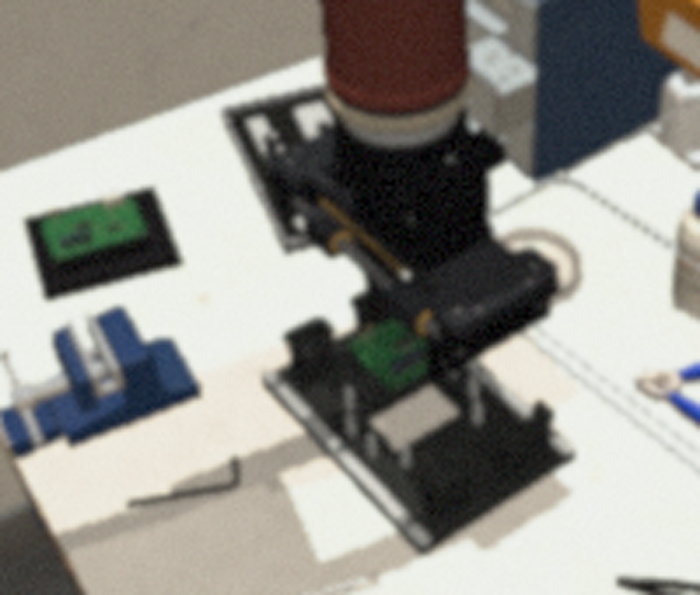

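View pics/w11.png

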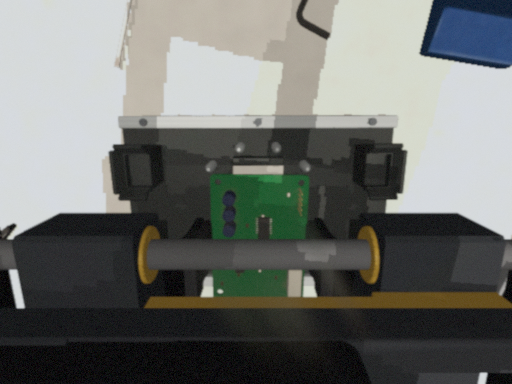

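The board is held level at 49 mm width; the seat is an open window, so it is empty now. Next the cooling rest position from both views.

```bash
python3 - <<'E'
from m import *
import pickle
F=pickle.load(open('f0.pkl','rb'))
s=F['scene'];t=F['top']
sc=[(85,228),(338,72),(513,287),(245,465)]
tc=[(133,95),(393,93),(400,380),(138,380)]
for z in (0,.004,.008):
    for n,f,c,k,o in (('scene',s,sc,6,(240,275)),('top',t,tc,8,(320,195))):
        W=np.array([ray(f,o[0]+u/k,o[1]+v/k,z)[:2]*1000 for u,v in c]); print(z,n,W.round(0).tolist(),W.mean(0).round(1))
W=np.array([ray(s,240+u/6,275+v/6,.012)[:2]*1000 for u,v in ((143,185),(305,415),(290,98),(458,318))]);print('fin shadow',W.round(1).tolist(),W.mean(0))
E
```

```text
0 scene [[424.0, -217.0], [524.0, -216.0], [524.0, -306.0], [423.0, -306.0]] [ 473.7 -261.3]
0 top [[521.0, -215.0], [522.0, -307.0], [421.0, -306.0], [420.0, -215.0]] [ 470.8 -260.8]
0.004 scene [[423.0, -219.0], [523.0, -217.0], [522.0, -308.0], [422.0, -308.0]] [ 472.4 -263. ]
0.004 top [[521.0, -214.0], [521.0, -306.0], [421.0, -305.0], [421.0, -214.0]] [ 470.7 -259.9]
0.008 scene [[422.0, -221.0], [521.0, -219.0], [521.0, -309.0], [421.0, -309.0]] [ 471.1 -264.6]
0.008 top [[520.0, -214.0], [521.0, -305.0], [421.0, -304.0], [421.0, -213.0]] [ 470.6 -259.1]
fin shadow [[443.8, -220.2], [442.9, -308.1], [500.6, -220.4], [499.0, -309.2]] [ 471.56365999 -264.47692965]
```

The two views agree on the rest's centre at about (471.5,-261), and the tall fins at x 443 and 500 are 57 mm apart as given. Carrying the board there.

Emit:
play_rows(commands=[{"x":0,"y":0,"z":25,"roll":0,"gripper":45},{"x":-7,"y":-27,"z":38,"roll":-0.03,"gripper":45},{"x":-16,"y":-60,"z":38,"roll":-0.06,"gripper":45},{"x":-25,"y":-95,"z":38,"roll":-0.094,"gripper":45},{"x":-34,"y":-130,"z":38,"roll":-0.094,"gripper":45}])

```text
time: 17.95
ee_pos: [0.5039, -0.1367, 0.1008]
orientation: [[-1.0, 0.009, 0.001], [0.009, 1.0, -0.0], [-0.001, -0.0, -1.0]]
contact_force: [0.5, 0.0, -0.6]
width: 0.563
```

Emit:
play_rows(commands=[{"x":-9,"y":-35,"z":0,"roll":0,"gripper":45},{"x":-18,"y":-70,"z":0,"roll":0,"gripper":45},{"x":-27,"y":-103,"z":0,"roll":0,"gripper":45},{"x":-33,"y":-125,"z":-5,"roll":0,"gripper":45},{"x":-33,"y":-125,"z":-25,"roll":0,"gripper":45}])

```text
time: 18.45
ee_pos: [0.4723, -0.2651, 0.0778]
orientation: [[-1.0, 0.012, 0.004], [0.012, 1.0, -0.005], [-0.005, -0.004, -1.0]]
contact_force: [-0.3, -0.8, -1.0]
width: 0.564
```

Emit:
play_rows(commands=[{"x":0,"y":0,"z":-20,"roll":0,"gripper":45},{"x":0,"y":0,"z":-35,"roll":0,"gripper":45},{"x":0,"y":0,"z":-40,"roll":0,"gripper":45},{"x":0,"y":0,"z":-40,"roll":0,"gripper":45},{"x":0,"y":0,"z":-40,"roll":0,"gripper":45}])

```text
time: 18.95
ee_pos: [0.4719, -0.2608, 0.0362]
orientation: [[-1.0, 0.008, 0.001], [0.008, 1.0, -0.001], [-0.001, -0.001, -1.0]]
contact_force: [-0.3, -0.0, -0.3]
width: 0.564
```

```bash
python3 - <<'E'
from m import *
import pickle
f=grab('wrist','w12.png'); g=grab('scene'); im=g['img'][:,:,::-1]; pickle.dump((f,g),open('f12.pkl','wb'))
cv2.imwrite('pics/s12.png',cv2.resize(im[200:370,190:390],None,fx=3.5,fy=3.5,interpolation=cv2.INTER_CUBIC))
s=readout.get_state();print(s['time'],s['ee_pos'],s['width'],s['orientation'][:,1])
E
```

```text
19.05 [ 0.47214366 -0.26108489  0.0366205 ] 0.5600674709094795 [ 0.00839697  0.99996405 -0.00117946]
```

View pics/s12.png

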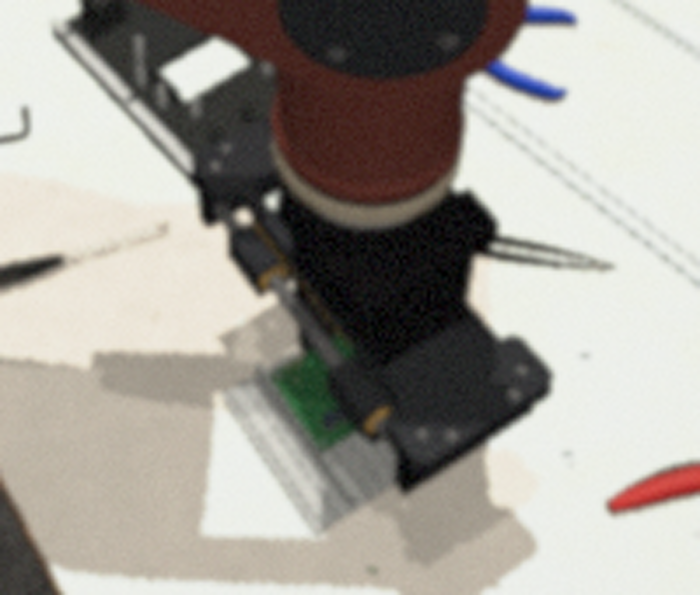

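View pics/w12.png

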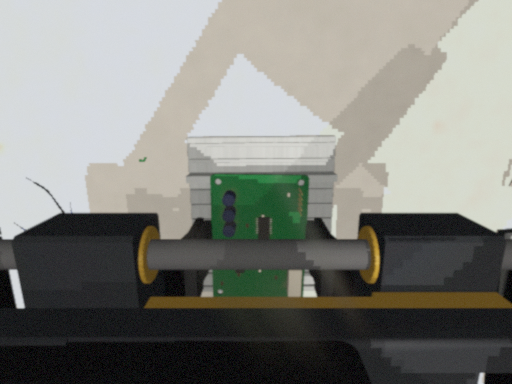

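The board is above the rest, centred across: board columns 211–307, rest columns 187–337. Lowering by 22.

Emit:
play_rows(commands=[{"x":0,"y":0,"z":-10,"roll":0,"gripper":45},{"x":0,"y":0,"z":-16,"roll":0,"gripper":45},{"x":0,"y":0,"z":-20,"roll":0,"gripper":45},{"x":0,"y":0,"z":-22,"roll":0,"gripper":45},{"x":0,"y":0,"z":-22,"roll":0,"gripper":45}])

```text
time: 19.55
ee_pos: [0.4711, -0.2605, 0.0136]
orientation: [[-1.0, 0.009, -0.001], [0.009, 1.0, 0.001], [0.001, 0.001, -1.0]]
contact_force: [-0.2, 1.0, 2.5]
width: 0.565
```

Emit:
play_rows(commands=[{"x":0,"y":0,"z":0,"roll":0,"gripper":45},{"x":0,"y":0,"z":0,"roll":0,"gripper":68},{"x":0,"y":0,"z":0,"roll":0,"gripper":68},{"x":0,"y":0,"z":0,"roll":0,"gripper":68},{"x":0,"y":0,"z":0,"roll":0,"gripper":68}])

```text
time: 20.05
ee_pos: [0.4713, -0.2607, 0.0134]
orientation: [[-1.0, 0.009, 0.0], [0.009, 1.0, -0.0], [-0.0, -0.0, -1.0]]
contact_force: [-0.0, -0.9, 0.0]
width: 0.761
```

Emit:
play_rows(commands=[{"x":0,"y":0,"z":20,"roll":0,"gripper":68},{"x":0,"y":0,"z":50,"roll":0,"gripper":68},{"x":0,"y":0,"z":90,"roll":0,"gripper":68},{"x":0,"y":40,"z":100,"roll":0,"gripper":68},{"x":0,"y":80,"z":110,"roll":0,"gripper":68}])

```text
time: 20.55
ee_pos: [0.4721, -0.1811, 0.1254]
orientation: [[-1.0, 0.011, 0.003], [0.011, 1.0, -0.001], [-0.003, -0.001, -1.0]]
contact_force: [0.6, 0.0, -0.2]
width: 0.783
```

```bash
python3 - <<'E'
from m import *
import pickle
g=grab('scene'); t=grab('top'); im=g['img'][:,:,::-1]; 
cv2.imwrite('pics/s13.png',cv2.resize(im[200:370,190:390],None,fx=3.5,fy=3.5,interpolation=cv2.INTER_CUBIC))
s=readout.get_state();print(s['time'],s['ee_pos'],s['width'])
for n,F in (('top',t),('scene',g)):
    h2=cv2.cvtColor(F['img'],cv2.COLOR_RGB2HSV); m2=(h2[...,0]>45)&(h2[...,0]<85)&(h2[...,1]>90)
    for c in comps(m2,80): print(n,rect(F,c,.020),cv2.boundingRect(c))
E
```

```text
20.65 [ 0.47188632 -0.17753948  0.12490586] 0.7810617464229649
top [426.7 278.6  73.3  52.2  -8.1] (151, 227, 22, 28)
scene [ 470.1 -264.2   65.1   44.9   -1.8] (269, 301, 40, 31)
scene [427.8 269.7  73.4  54.3  -8.2] (141, 157, 31, 18)
```

View pics/s13.png

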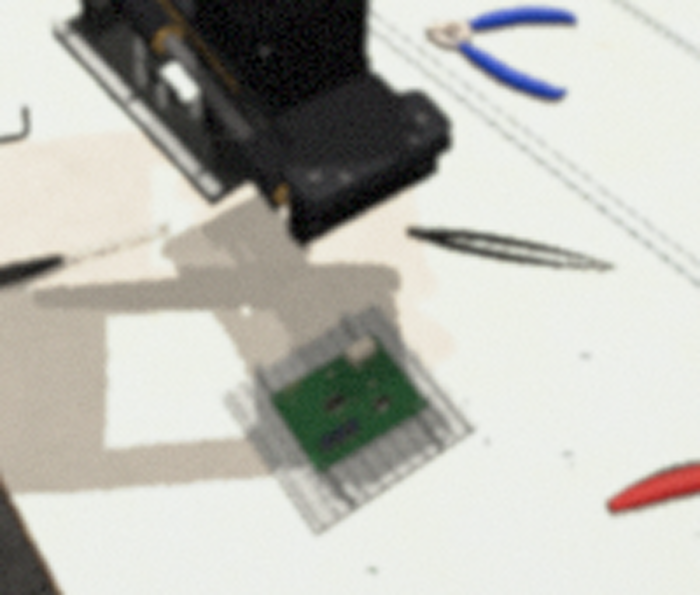

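The finished board sits flat on the fins. Next I hover so the wrist camera sees the board tray.

Emit:
play_rows(commands=[{"x":4,"y":45,"z":15,"roll":-0.03,"gripper":68},{"x":8,"y":92,"z":30,"roll":-0.06,"gripper":68},{"x":12,"y":139,"z":45,"roll":-0.09,"gripper":68},{"x":16,"y":186,"z":60,"roll":-0.12,"gripper":68},{"x":20,"y":232,"z":70,"roll":-0.133,"gripper":68}])

```text
time: 21.15
ee_pos: [0.4919, 0.0525, 0.1946]
orientation: [[-0.99, 0.143, 0.002], [0.143, 0.99, -0.0], [-0.002, -0.0, -1.0]]
contact_force: [1.0, -1.2, -0.4]
width: 0.78
```

Emit:
play_rows(commands=[{"x":4,"y":48,"z":5,"roll":0,"gripper":68},{"x":8,"y":96,"z":5,"roll":0,"gripper":68},{"x":12,"y":144,"z":5,"roll":0,"gripper":68},{"x":16,"y":190,"z":5,"roll":0,"gripper":68},{"x":20,"y":228,"z":5,"roll":0,"gripper":68}])

```text
time: 21.65
ee_pos: [0.5115, 0.2814, 0.1981]
orientation: [[-0.99, 0.14, 0.0], [0.14, 0.99, -0.0], [-0.0, -0.0, -1.0]]
contact_force: [0.6, -0.3, -0.1]
width: 0.782
```

Emit:
play_rows(commands=[{"x":0,"y":0,"z":0,"roll":0,"gripper":68},{"x":0,"y":0,"z":0,"roll":0,"gripper":68},{"x":0,"y":0,"z":0,"roll":0,"gripper":68},{"x":0,"y":0,"z":0,"roll":0,"gripper":68}])

```text
time: 22.05
ee_pos: [0.5115, 0.2778, 0.1984]
orientation: [[-0.99, 0.143, -0.0], [0.143, 0.99, -0.0], [0.0, -0.0, -1.0]]
contact_force: [-0.2, 0.0, 0.1]
width: 0.779
```

```bash
python3 - <<'E'
from m import *
import pickle
f=grab('wrist','w14.png'); t=grab('top'); pickle.dump((f,t),open('f14.pkl','wb'))
s=readout.get_state();print(s['time'],s['ee_pos'],s['width'],s['orientation'][:,1])
for n,F in (('wrist',f),('top',t)):
    h2=cv2.cvtColor(F['img'],cv2.COLOR_RGB2HSV); m2=(h2[...,0]>45)&(h2[...,0]<85)&(h2[...,1]>90)
    m2=cv2.morphologyEx(m2.astype(np.uint8),cv2.MORPH_CLOSE,np.ones((5,5)))
    for c in comps(m2,150): print(n,rect(F,c,.020),cv2.boundingRect(c))
E
```

```text
22.15 [0.51161216 0.27808209 0.19867451] 0.7837749047117409 [ 1.43055702e-01  9.89714638e-01 -4.14531846e-05]
wrist [789.2 351.2  66.4  26.9  57.5] (323, 362, 47, 22)
wrist [774.6 301.8  57.7  38.5  81.8] (284, 358, 45, 26)
wrist [715.1 -30.8 119.   60.8  81.8] (0, 343, 89, 41)
wrist [737.7 129.9 206.4  62.2  81.8] (87, 342, 164, 42)
wrist [660.8 390.9  32.3  27.4  -3.9] (359, 271, 24, 24)
wrist [631.3 124.1  48.8  34.9 -13.1] (131, 270, 30, 39)
wrist [428.6 278.9  71.4  51.5  -9.2] (223, 58, 51, 73)
top [426.9 277.7  73.5  53.1  -9.7] (151, 227, 22, 28)
top [ 470.5 -261.4   64.7   44.4   -1.5] (347, 213, 17, 24)
```

View pics/w14.png

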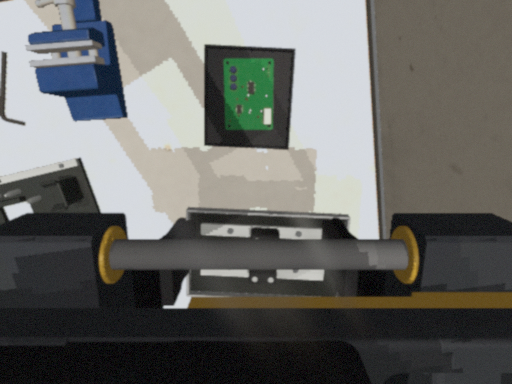

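The wrist view shows the next board at (248,94) in its tray, measured (428.6,278.9) with yaw about -9°. Its size of 71 x 51 is right, and the top view agrees to 2 mm. The top view also puts the done board at (470.5,-261.4), well centred on the rest.

Emit:
play_rows(commands=[{"x":-40,"y":0,"z":-20,"roll":-0.014,"gripper":68},{"x":-75,"y":1,"z":-50,"roll":-0.014,"gripper":68},{"x":-83,"y":1,"z":-90,"roll":-0.014,"gripper":68},{"x":-83,"y":1,"z":-130,"roll":-0.014,"gripper":68},{"x":-83,"y":1,"z":-150,"roll":-0.014,"gripper":68}])

```text
time: 22.65
ee_pos: [0.4259, 0.2787, 0.0455]
orientation: [[-0.988, 0.156, -0.004], [0.156, 0.988, -0.002], [0.003, -0.002, -1.0]]
contact_force: [-0.3, -0.1, -0.9]
width: 0.781
```

Emit:
play_rows(commands=[{"x":0,"y":0,"z":0,"roll":0,"gripper":68},{"x":0,"y":0,"z":0,"roll":0,"gripper":68},{"x":0,"y":0,"z":0,"roll":0,"gripper":68},{"x":0,"y":0,"z":0,"roll":0,"gripper":68}])

```text
time: 23.05
ee_pos: [0.4299, 0.2808, 0.0504]
orientation: [[-0.988, 0.155, 0.003], [0.155, 0.988, 0.001], [-0.003, 0.002, -1.0]]
contact_force: [-0.0, -0.2, 0.7]
width: 0.78
```

```bash
python3 - <<'E'
from m import *
f=grab('wrist','w15.png'); g=grab('scene'); im=g['img'][:,:,::-1]
cv2.imwrite('pics/s15.png',cv2.resize(im[80:250,90:290],None,fx=3.5,fy=3.5,interpolation=cv2.INTER_CUBIC))
s=readout.get_state();print(s['time'],s['ee_pos'],s['width'],s['orientation'][:,1])
E
```

```text
23.15 [0.42933014 0.28068474 0.04987425] 0.7771571695510328 [0.15529752 0.98786688 0.00130911]
```

View pics/s15.png

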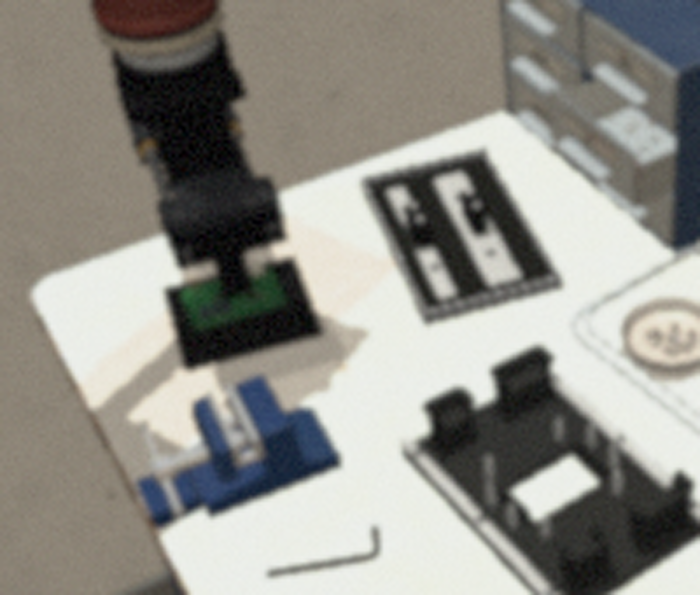

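View pics/w15.png

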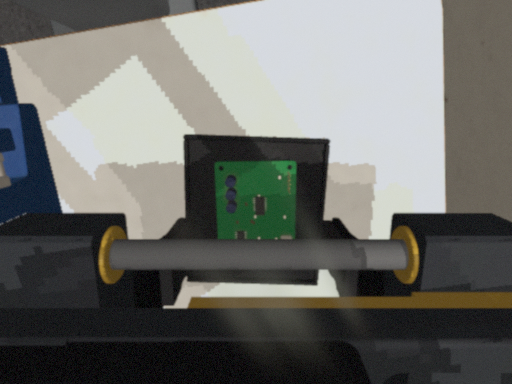

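The board (columns 215–297) lies centred between the fingers. Lowering by 35 and closing.

Emit:
play_rows(commands=[{"x":-1,"y":-1,"z":-12,"roll":0,"gripper":68},{"x":-1,"y":-1,"z":-24,"roll":0,"gripper":68},{"x":-1,"y":-1,"z":-32,"roll":0,"gripper":68},{"x":-1,"y":-1,"z":-35,"roll":0,"gripper":68},{"x":-1,"y":-1,"z":-35,"roll":0,"gripper":68}])

```text
time: 23.65
ee_pos: [0.4265, 0.2789, 0.0124]
orientation: [[-0.988, 0.155, -0.002], [0.155, 0.988, -0.001], [0.002, -0.001, -1.0]]
contact_force: [-0.7, 0.3, -0.2]
width: 0.78
```

Emit:
play_rows(commands=[{"x":0,"y":0,"z":0,"roll":0,"gripper":68},{"x":0,"y":0,"z":0,"roll":0,"gripper":45},{"x":0,"y":0,"z":0,"roll":0,"gripper":45},{"x":0,"y":0,"z":0,"roll":0,"gripper":45},{"x":0,"y":0,"z":0,"roll":0,"gripper":45}], force=20)

```text
time: 24.15
ee_pos: [0.4275, 0.2794, 0.0138]
orientation: [[-0.988, 0.155, 0.001], [0.155, 0.988, 0.0], [-0.001, 0.0, -1.0]]
contact_force: [-0.3, -1.2, 1.4]
width: 0.563
```

Emit:
play_rows(commands=[{"x":0,"y":0,"z":0,"roll":0,"gripper":45},{"x":0,"y":0,"z":0,"roll":0,"gripper":45}])

```text
time: 24.35
ee_pos: [0.4275, 0.2794, 0.0138]
orientation: [[-0.988, 0.155, 0.0], [0.155, 0.988, 0.0], [-0.0, 0.0, -1.0]]
contact_force: [-0.6, -0.7, 1.2]
width: 0.56
```

Emit:
play_rows(commands=[{"x":0,"y":0,"z":6,"roll":0,"gripper":45},{"x":0,"y":0,"z":20,"roll":0,"gripper":45},{"x":0,"y":0,"z":45,"roll":0,"gripper":45},{"x":5,"y":-10,"z":75,"roll":0.03,"gripper":45},{"x":15,"y":-40,"z":90,"roll":0.06,"gripper":45}])

```text
time: 24.85
ee_pos: [0.4437, 0.241, 0.1075]
orientation: [[-0.996, 0.092, 0.004], [0.092, 0.996, 0.002], [-0.004, 0.003, -1.0]]
contact_force: [0.1, 0.4, 0.1]
width: 0.565
```

Emit:
play_rows(commands=[{"x":13,"y":-35,"z":0,"roll":0.04,"gripper":45},{"x":26,"y":-70,"z":0,"roll":0.08,"gripper":45},{"x":39,"y":-105,"z":0,"roll":0.12,"gripper":45},{"x":52,"y":-140,"z":0,"roll":0.16,"gripper":45},{"x":65,"y":-175,"z":0,"roll":0.183,"gripper":45}])

```text
time: 25.35
ee_pos: [0.508, 0.0628, 0.1049]
orientation: [[-0.996, -0.089, 0.001], [-0.089, 0.996, -0.0], [-0.001, -0.0, -1.0]]
contact_force: [1.1, -0.7, 0.2]
width: 0.563
```

Emit:
play_rows(commands=[{"x":12,"y":-30,"z":0,"roll":0,"gripper":45},{"x":23,"y":-57,"z":0,"roll":0,"gripper":45},{"x":28,"y":-70,"z":0,"roll":0,"gripper":45},{"x":28,"y":-70,"z":-15,"roll":0,"gripper":45},{"x":28,"y":-70,"z":-30,"roll":0,"gripper":45}])

```text
time: 25.85
ee_pos: [0.5351, -0.005, 0.0728]
orientation: [[-0.996, -0.087, 0.0], [-0.087, 0.996, 0.001], [-0.0, 0.0, -1.0]]
contact_force: [0.2, 0.4, -0.5]
width: 0.563
```

Emit:
play_rows(commands=[{"x":0,"y":0,"z":-10,"roll":0,"gripper":45},{"x":0,"y":0,"z":-20,"roll":0,"gripper":45},{"x":0,"y":0,"z":-20,"roll":0,"gripper":45},{"x":0,"y":0,"z":-20,"roll":0,"gripper":45},{"x":0,"y":0,"z":-20,"roll":0,"gripper":45}])

```text
time: 26.35
ee_pos: [0.5358, -0.0055, 0.054]
orientation: [[-0.996, -0.088, 0.001], [-0.088, 0.996, -0.0], [-0.001, -0.0, -1.0]]
contact_force: [0.0, -0.4, 0.1]
width: 0.56
```

```bash
python3 - <<'E'
from m import *
import pickle
f=grab('wrist','w16.png'); g=grab('scene'); im=g['img'][:,:,::-1]; pickle.dump((f,g),open('f16.pkl','wb'))
cv2.imwrite('pics/s16.png',cv2.resize(im[120:270,160:330],None,fx=3.5,fy=3.5,interpolation=cv2.INTER_CUBIC))
im=f['img'][:,:,::-1]
cv2.imwrite('pics/w16a.png',cv2.resize(im[80:320,100:420],None,fx=2.4,fy=2.4,interpolation=cv2.INTER_CUBIC))
s=readout.get_state();print(s['time'],s['ee_pos'],s['width'],s['orientation'][:,1])
E
```

```text
26.45 [ 0.53593775 -0.00567108  0.05428906] 0.5610101565812471 [-8.72618786e-02  9.96185355e-01 -3.20483841e-04]
```

View pics/s16.png

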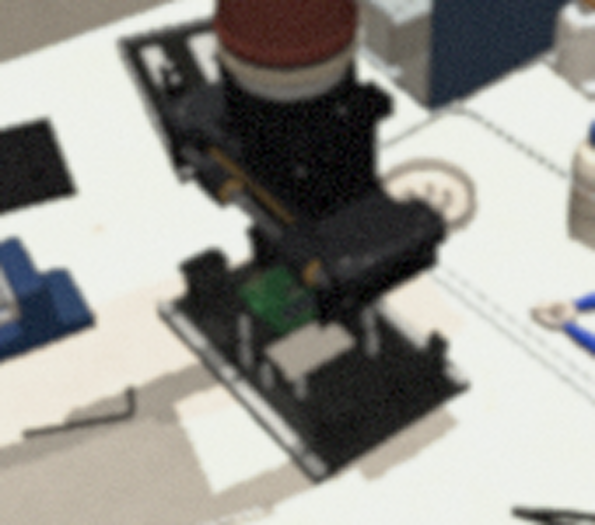

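View pics/w16a.png

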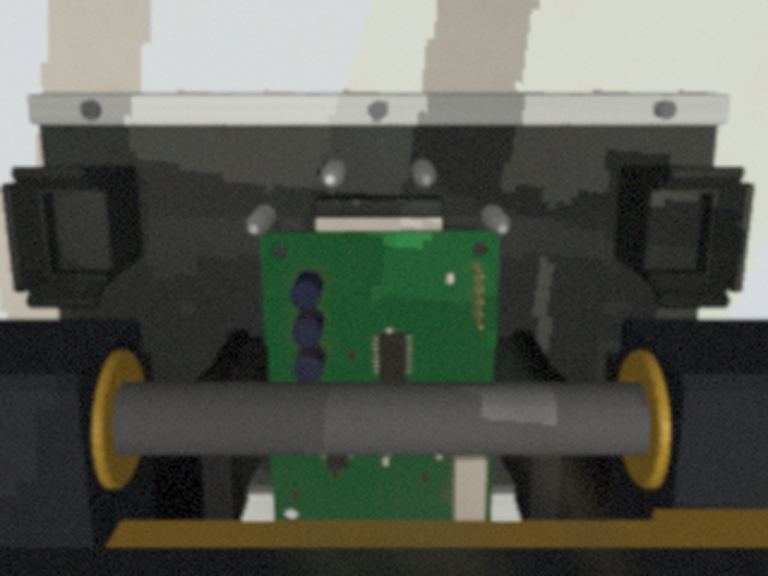

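The wrist view shows the board squarely aligned between the pins: board mid column 380, pin mid column 379 in the crop. I'll check its near edge along x.

```bash
python3 - <<'E'
from m import *
import pickle
f,g=pickle.load(open('f16.pkl','rb'))
P=lambda u,v,z: (ray(f,100+u/2.4,80+v/2.4,z)*1000).round(1)
a=P(262,234,.0605);b=P(499,231,.0605);print(a,b,(a+b)/2,np.hypot(*(a-b)[:2]), 'edge+35 ->',(a+b)[:2]/2+35*np.array([.996,.087]))
c=[P(u,v,.026) for u,v in ((262,222),(495,222))]; print('pins',c,(c[0]+c[1])/2,'+29->',((c[0]+c[1])/2)[:2]+29*np.array([.996,.087]))
E
```

```text
[504.5 -32.8  60.5] [499.6  16.3  60.5] [502.05  -8.25  60.5 ] 49.3438952657773 edge+35 -> [536.91   -5.205]
pins [array([508.9, -37.8,  26. ]), array([503.8,  21. ,  26. ])] [506.35  -8.4   26.  ] +29-> [535.234  -5.877]
```

The board centre is (536.9,-5.2) and the pallet (537,-5.6), well inside the 3.5 mm play. Lowering slowly.

Emit:
play_rows(commands=[{"x":0,"y":0,"z":-8,"roll":0,"gripper":45},{"x":0,"y":0,"z":-16,"roll":0,"gripper":45},{"x":0,"y":0,"z":-22,"roll":0,"gripper":45},{"x":0,"y":0,"z":-27,"roll":0,"gripper":45},{"x":0,"y":0,"z":-30,"roll":0,"gripper":45}])

```text
time: 26.95
ee_pos: [0.5347, -0.0056, 0.0226]
orientation: [[-0.996, -0.087, -0.001], [-0.087, 0.996, 0.0], [0.001, 0.0, -1.0]]
contact_force: [0.2, -0.1, -1.0]
width: 0.564
```

Emit:
play_rows(commands=[{"x":0,"y":0,"z":-4,"roll":0,"gripper":45},{"x":0,"y":0,"z":-8,"roll":0,"gripper":45},{"x":0,"y":0,"z":-11,"roll":0,"gripper":45},{"x":0,"y":0,"z":-12,"roll":0,"gripper":45},{"x":0,"y":0,"z":-12,"roll":0,"gripper":45}])

```text
time: 27.45
ee_pos: [0.5354, -0.0057, 0.0118]
orientation: [[-0.996, -0.087, -0.0], [-0.087, 0.996, -0.0], [0.0, -0.0, -1.0]]
contact_force: [-2.0, -0.1, 3.0]
width: 0.566
```

Emit:
play_rows(commands=[{"x":0,"y":0,"z":0,"roll":0,"gripper":45},{"x":0,"y":0,"z":0,"roll":0,"gripper":66},{"x":0,"y":0,"z":0,"roll":0,"gripper":66},{"x":0,"y":0,"z":0,"roll":0,"gripper":66},{"x":0,"y":0,"z":0,"roll":0,"gripper":66}])

```text
time: 27.95
ee_pos: [0.5353, -0.0057, 0.0114]
orientation: [[-0.996, -0.087, -0.0], [-0.087, 0.996, 0.0], [0.0, 0.0, -1.0]]
contact_force: [0.4, -0.0, 0.0]
width: 0.741
```

Emit:
play_rows(commands=[{"x":0,"y":0,"z":20,"roll":0,"gripper":66},{"x":0,"y":0,"z":50,"roll":0,"gripper":66},{"x":20,"y":0,"z":90,"roll":0,"gripper":66},{"x":50,"y":0,"z":130,"roll":0,"gripper":66},{"x":80,"y":0,"z":170,"roll":0,"gripper":66}])

```text
time: 28.45
ee_pos: [0.6158, -0.0056, 0.1832]
orientation: [[-0.996, -0.087, 0.0], [-0.087, 0.996, 0.0], [-0.0, -0.0, -1.0]]
contact_force: [0.0, -0.8, -0.3]
width: 0.759
```

Emit:
play_rows(commands=[{"x":3,"y":0,"z":20,"roll":0,"gripper":66},{"x":3,"y":0,"z":20,"roll":0,"gripper":66},{"x":3,"y":0,"z":20,"roll":0,"gripper":66},{"x":3,"y":0,"z":20,"roll":0,"gripper":66}])

```text
time: 28.85
ee_pos: [0.6166, -0.0055, 0.1991]
orientation: [[-0.996, -0.087, -0.004], [-0.087, 0.996, 0.001], [0.004, 0.001, -1.0]]
contact_force: [-0.4, 0.2, 0.5]
width: 0.76
```

```bash
python3 - <<'E'
from m import *
import pickle
f=grab('wrist'); g=grab('scene'); t=grab('top'); pickle.dump((f,g,t),open('f17.pkl','wb'))
im=f['img'][:,:,::-1]
cv2.imwrite('pics/w17.png',cv2.resize(im[25:225,160:512],None,fx=2.2,fy=2.2,interpolation=cv2.INTER_CUBIC))
im=g['img'][:,:,::-1]
cv2.imwrite('pics/s17.png',cv2.resize(im[110:270,130:330],None,fx=3.5,fy=3.5,interpolation=cv2.INTER_CUBIC))
s=readout.get_state();print(s['time'],s['ee_pos'],s['width'],s['orientation'][:,1])
h2=cv2.cvtColor(f['img'],cv2.COLOR_RGB2HSV); m2=(h2[...,0]>45)&(h2[...,0]<85)&(h2[...,1]>90)
m2=cv2.morphologyEx(m2.astype(np.uint8),cv2.MORPH_CLOSE,np.ones((7,7)))
for c in comps(m2,1500): print(rect(f,c,.018),cv2.boundingRect(c))
E
```

```text
29.0 [ 0.61700578 -0.00555991  0.19966437] 0.7590929915727576 [-8.70674743e-02  9.96202205e-01  6.49458169e-04]
[ 871.7 -152.   332.7   71.1  -85.1] (0, 336, 258, 48)
[536.2  -5.8  69.7  50.2   4.9] (240, 62, 50, 71)
[ 485.  -254.6   41.4   36.    -1.9] (0, 0, 37, 46)
```

View pics/w17.png

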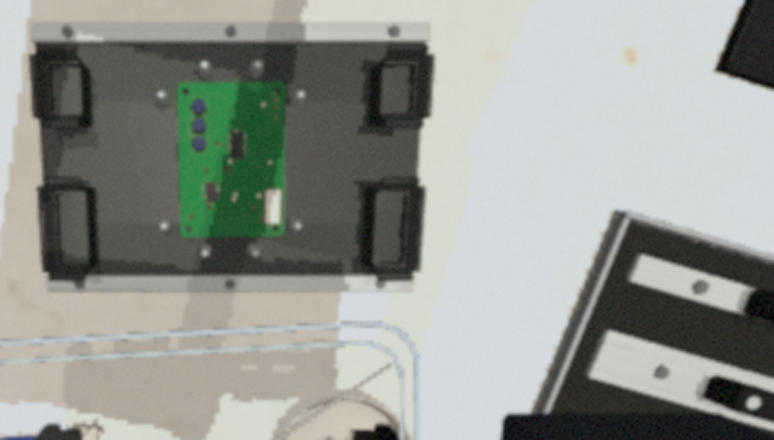

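View pics/s17.png

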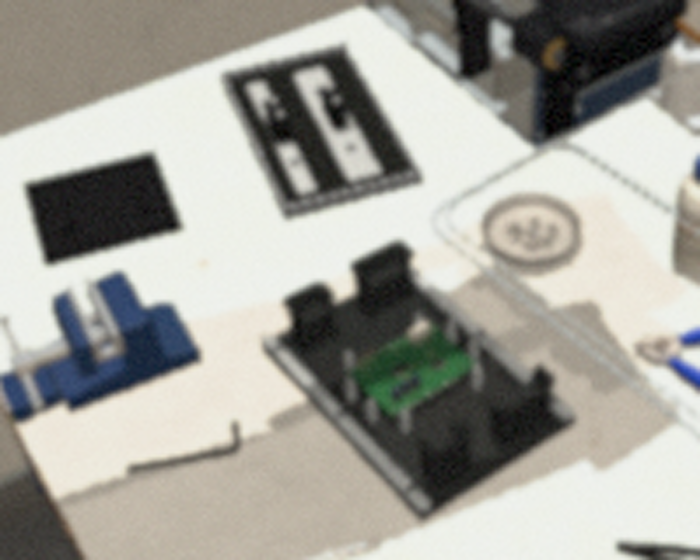

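The next board is seated at (536.2,-5.8), yaw 4.9°, with its size exact at ledge height. Both bars are still in the tray. Going back for the broad bar at (629.3,265.3).

Emit:
play_rows(commands=[{"x":2,"y":40,"z":-10,"roll":-0.06,"gripper":60},{"x":4,"y":85,"z":-20,"roll":-0.12,"gripper":60},{"x":6,"y":130,"z":-30,"roll":-0.18,"gripper":60},{"x":8,"y":175,"z":-40,"roll":-0.24,"gripper":60},{"x":10,"y":220,"z":-50,"roll":-0.277,"gripper":60}])

```text
time: 29.5
ee_pos: [0.6275, 0.2158, 0.1502]
orientation: [[-0.982, 0.191, -0.001], [0.191, 0.982, -0.0], [0.001, -0.001, -1.0]]
contact_force: [0.1, -0.6, 1.2]
width: 0.689
```

Emit:
play_rows(commands=[{"x":1,"y":30,"z":-20,"roll":0,"gripper":60},{"x":2,"y":51,"z":-50,"roll":0,"gripper":60},{"x":2,"y":51,"z":-75,"roll":0,"gripper":60},{"x":2,"y":51,"z":-85,"roll":0,"gripper":60},{"x":2,"y":51,"z":-85,"roll":0,"gripper":60}])

```text
time: 30.0
ee_pos: [0.6283, 0.2645, 0.0637]
orientation: [[-0.982, 0.189, -0.005], [0.189, 0.982, -0.002], [0.004, -0.002, -1.0]]
contact_force: [-0.1, 0.3, -0.1]
width: 0.692
```

Emit:
play_rows(commands=[{"x":0,"y":0,"z":0,"roll":0,"gripper":60},{"x":0,"y":0,"z":0,"roll":0,"gripper":60},{"x":0,"y":0,"z":0,"roll":0,"gripper":60},{"x":0,"y":0,"z":0,"roll":0,"gripper":60}])

```text
time: 30.4
ee_pos: [0.6312, 0.2652, 0.0679]
orientation: [[-0.982, 0.189, 0.002], [0.189, 0.982, 0.001], [-0.002, 0.001, -1.0]]
contact_force: [0.8, 0.6, 0.1]
width: 0.689
```

```bash
python3 - <<'E'
from m import *
f=grab('wrist','w18.png'); g=grab('scene'); im=g['img'][:,:,::-1]
cv2.imwrite('pics/s18.png',cv2.resize(im[40:210,130:330],None,fx=3.5,fy=3.5,interpolation=cv2.INTER_CUBIC))
s=readout.get_state();print(s['time'],s['ee_pos'],s['width'],s['orientation'][:,1],s['contact_force'])
E
```

```text
30.5 [0.63069309 0.26524488 0.06730427] 0.6945825724740909 [1.88868439e-01 9.82002276e-01 4.93440756e-04] [-0.72125114  0.38198744 -0.15292533]
```

View pics/s18.png

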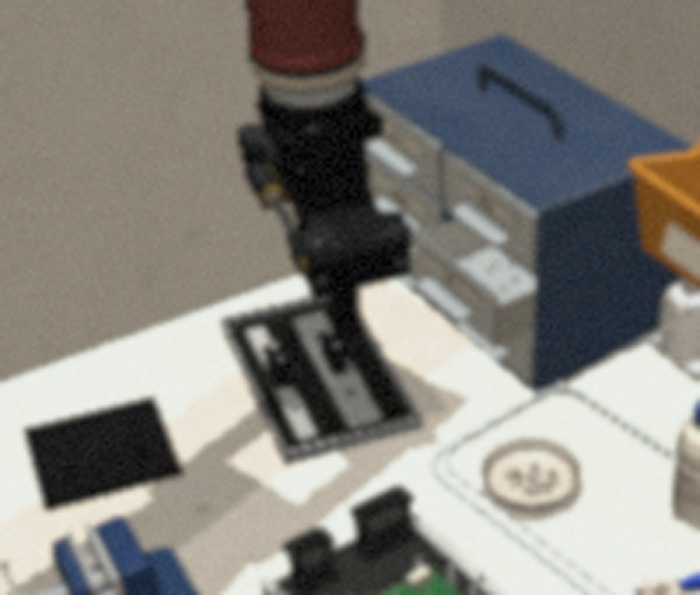

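View pics/w18.png

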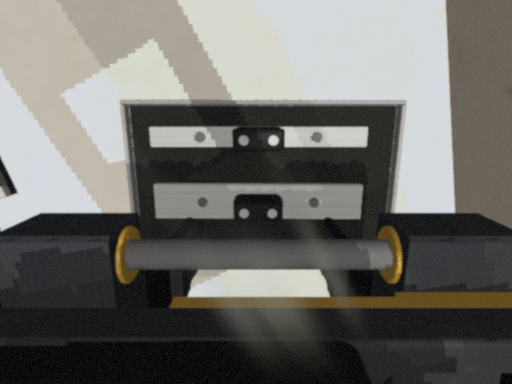

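The gripper is above the broad bar's grip, seen at (258,207), and the bar is aligned. Descending to the height I released it at.

Emit:
play_rows(commands=[{"x":-1,"y":0,"z":-20,"roll":0,"gripper":60},{"x":-1,"y":0,"z":-40,"roll":0,"gripper":60},{"x":-1,"y":0,"z":-50,"roll":0,"gripper":60},{"x":-1,"y":0,"z":-53,"roll":0,"gripper":60},{"x":-1,"y":0,"z":-53,"roll":0,"gripper":60}])

```text
time: 31.0
ee_pos: [0.6292, 0.2653, 0.0134]
orientation: [[-0.982, 0.189, -0.001], [0.189, 0.982, -0.0], [0.0, -0.0, -1.0]]
contact_force: [0.2, -1.4, 1.0]
width: 0.691
```

Emit:
play_rows(commands=[{"x":0,"y":0,"z":0,"roll":0,"gripper":60},{"x":0,"y":0,"z":0,"roll":0,"gripper":25},{"x":0,"y":0,"z":0,"roll":0,"gripper":25},{"x":0,"y":0,"z":0,"roll":0,"gripper":25},{"x":0,"y":0,"z":0,"roll":0,"gripper":25}], force=30)

```text
time: 31.5
ee_pos: [0.6294, 0.2654, 0.0138]
orientation: [[-0.982, 0.189, 0.0], [0.189, 0.982, 0.0], [-0.0, 0.0, -1.0]]
contact_force: [-0.7, -0.8, -0.4]
width: 0.412
```

Emit:
play_rows(commands=[{"x":0,"y":0,"z":0,"roll":0,"gripper":25},{"x":0,"y":0,"z":0,"roll":0,"gripper":25},{"x":0,"y":0,"z":0,"roll":0,"gripper":25}])

```text
time: 31.8
ee_pos: [0.6294, 0.2653, 0.0137]
orientation: [[-0.982, 0.189, 0.0], [0.189, 0.982, 0.0], [-0.0, 0.0, -1.0]]
contact_force: [0.0, 0.2, 1.7]
width: 0.364
```

Emit:
play_rows(commands=[{"x":0,"y":0,"z":10,"roll":0,"gripper":25},{"x":0,"y":0,"z":30,"roll":0,"gripper":25},{"x":0,"y":0,"z":60,"roll":0,"gripper":25},{"x":0,"y":-5,"z":90,"roll":0,"gripper":25},{"x":-6,"y":-30,"z":100,"roll":0.03,"gripper":25}])

```text
time: 32.3
ee_pos: [0.6259, 0.2376, 0.1186]
orientation: [[-0.988, 0.156, 0.007], [0.156, 0.988, 0.003], [-0.007, 0.004, -1.0]]
contact_force: [0.5, -0.7, -0.9]
width: 0.363
```

Emit:
play_rows(commands=[{"x":-9,"y":-38,"z":0,"roll":0.05,"gripper":25},{"x":-18,"y":-76,"z":0,"roll":0.1,"gripper":25},{"x":-27,"y":-114,"z":0,"roll":0.15,"gripper":25},{"x":-36,"y":-152,"z":0,"roll":0.2,"gripper":25},{"x":-45,"y":-190,"z":0,"roll":0.246,"gripper":25}])

```text
time: 32.8
ee_pos: [0.5778, 0.0439, 0.1142]
orientation: [[-0.996, -0.088, 0.001], [-0.088, 0.996, -0.0], [-0.001, -0.0, -1.0]]
contact_force: [-0.9, -0.2, -0.5]
width: 0.361
```

Emit:
play_rows(commands=[{"x":-7,"y":-30,"z":0,"roll":0,"gripper":25},{"x":-12,"y":-50,"z":-10,"roll":0,"gripper":25},{"x":-12,"y":-50,"z":-35,"roll":0,"gripper":25},{"x":-12,"y":-50,"z":-35,"roll":0,"gripper":25},{"x":-12,"y":-50,"z":-35,"roll":0,"gripper":25}])

```text
time: 33.3
ee_pos: [0.5658, -0.0045, 0.0786]
orientation: [[-0.996, -0.086, -0.001], [-0.086, 0.996, 0.0], [0.001, 0.0, -1.0]]
contact_force: [0.0, 0.9, -0.1]
width: 0.366
```

Emit:
play_rows(commands=[{"x":0,"y":0,"z":0,"roll":0,"gripper":25},{"x":0,"y":0,"z":0,"roll":0,"gripper":25}])

```text
time: 33.5
ee_pos: [0.5673, -0.0043, 0.0799]
orientation: [[-0.996, -0.087, 0.002], [-0.087, 0.996, -0.0], [-0.002, -0.0, -1.0]]
contact_force: [0.4, -0.0, -1.4]
width: 0.367
```

```bash
python3 - <<'E'
from m import *
import pickle
f=grab('wrist','w19.png'); g=grab('scene'); im=g['img'][:,:,::-1]; pickle.dump((f,g),open('f19.pkl','wb'))
cv2.imwrite('pics/s19.png',cv2.resize(im[100:270,130:330],None,fx=3.5,fy=3.5,interpolation=cv2.INTER_CUBIC))
s=readout.get_state();print(s['time'],s['ee_pos'],s['width'],s['orientation'][:,1],s['contact_force'])
E
```

```text
33.6 [ 0.56700025 -0.00431666  0.07949509] 0.3647002309205694 [-8.69496961e-02  9.96212639e-01 -3.58370713e-04] [ 0.44554176  0.76127289 -1.83343222]
```

View pics/s19.png

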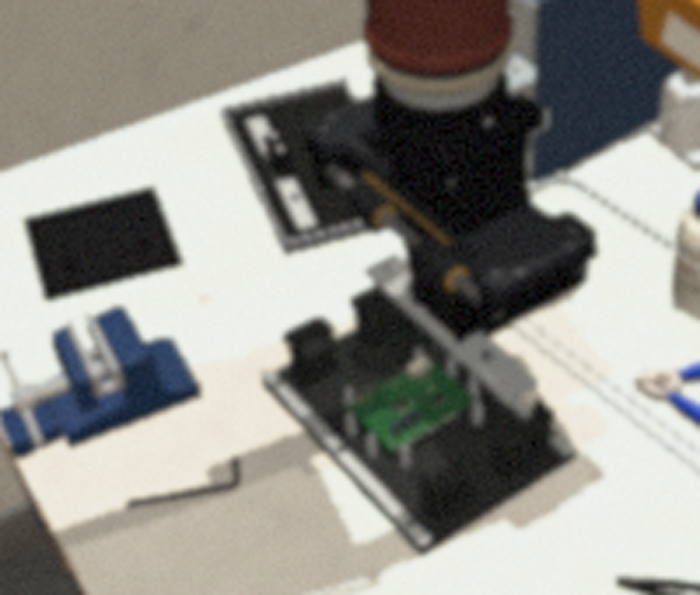

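View pics/w19.png

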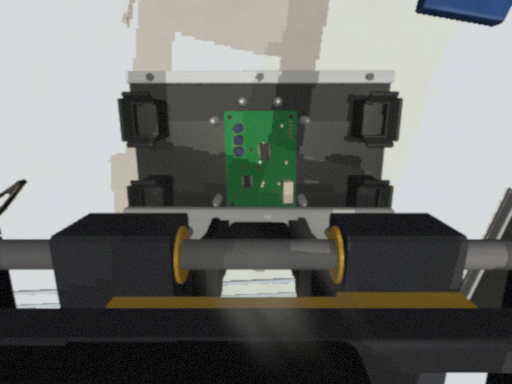

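The bar is square to the pallet and centred along it: bar columns 126–393, pallet columns 128–393. I'll check across before lowering.

```bash
python3 - <<'E'
from m import *
import pickle
f,g=pickle.load(open('f19.pkl','rb'))
V=f['img'].max(2)
for u in (200,230,290,320): print(u,V[200:226,u].tolist())
for u in (126,259,393): print(ray(f,u,208,.075)*1000)
E
```

```text
200 [46, 35, 36, 43, 39, 43, 56, 83, 95, 116, 130, 138, 139, 140, 139, 142, 139, 137, 138, 136, 138, 137, 137, 138, 141, 140]
230 [78, 82, 77, 67, 64, 71, 80, 86, 96, 113, 127, 135, 135, 137, 138, 139, 140, 138, 137, 135, 131, 132, 129, 118, 93, 64]
290 [165, 164, 151, 109, 70, 74, 80, 87, 93, 109, 125, 131, 134, 137, 137, 138, 137, 137, 138, 127, 76, 40, 31, 32, 28, 30]
320 [40, 42, 42, 45, 44, 39, 48, 76, 96, 106, 126, 133, 137, 139, 140, 141, 139, 141, 140, 137, 138, 139, 140, 140, 137, 141]
[559.46262207 -77.84772244  75.        ]
[553.15237231  -5.08628456  75.        ]
[546.79876281  68.17512044  75.        ]
```

The bar centre is about (566.4,-4.5) against the saddle middle at (566.9,-3.0), inside the play. I shift +1 in y and lower.

Emit:
play_rows(commands=[{"x":0,"y":1,"z":-10,"roll":0,"gripper":25},{"x":0,"y":1,"z":-18,"roll":0,"gripper":25},{"x":0,"y":1,"z":-24,"roll":0,"gripper":25},{"x":0,"y":1,"z":-28,"roll":0,"gripper":25},{"x":0,"y":1,"z":-31,"roll":0,"gripper":25}])

```text
time: 34.1
ee_pos: [0.5659, -0.0037, 0.0467]
orientation: [[-0.996, -0.086, -0.001], [-0.086, 0.996, 0.0], [0.001, 0.0, -1.0]]
contact_force: [0.1, 0.5, -0.6]
width: 0.36
```

Emit:
play_rows(commands=[{"x":0,"y":0,"z":-3,"roll":0,"gripper":25},{"x":0,"y":0,"z":-5,"roll":0,"gripper":25},{"x":0,"y":0,"z":-6,"roll":0,"gripper":25},{"x":0,"y":0,"z":-6,"roll":0,"gripper":25},{"x":0,"y":0,"z":-6,"roll":0,"gripper":25}])

```text
time: 34.6
ee_pos: [0.5665, -0.0038, 0.0421]
orientation: [[-0.996, -0.086, 0.0], [-0.086, 0.996, -0.0], [-0.0, -0.0, -1.0]]
contact_force: [-3.7, 0.5, 5.3]
width: 0.363
```

Contact of 5 N at z 42.1, the original height, so the bar is on its floor. Releasing, then on to the slim bar at (584.3,274.3).

Emit:
play_rows(commands=[{"x":0,"y":0,"z":0,"roll":0,"gripper":50},{"x":0,"y":0,"z":0,"roll":0,"gripper":50},{"x":0,"y":0,"z":0,"roll":0,"gripper":50},{"x":0,"y":0,"z":0,"roll":0,"gripper":50}])

```text
time: 35.0
ee_pos: [0.5663, -0.0037, 0.0414]
orientation: [[-0.996, -0.086, -0.0], [-0.086, 0.996, 0.0], [0.0, 0.0, -1.0]]
contact_force: [0.6, 0.0, -0.3]
width: 0.56
```

Emit:
play_rows(commands=[{"x":0,"y":0,"z":25,"roll":0,"gripper":60},{"x":0,"y":0,"z":60,"roll":0,"gripper":60},{"x":0,"y":10,"z":90,"roll":0,"gripper":60},{"x":2,"y":50,"z":100,"roll":-0.05,"gripper":60},{"x":4,"y":95,"z":100,"roll":-0.1,"gripper":60}])

```text
time: 35.5
ee_pos: [0.5725, 0.0912, 0.1447]
orientation: [[-1.0, 0.019, 0.006], [0.019, 1.0, -0.0], [-0.006, 0.0, -1.0]]
contact_force: [0.7, 0.3, -0.2]
width: 0.688
```

Emit:
play_rows(commands=[{"x":3,"y":45,"z":0,"roll":-0.05,"gripper":60},{"x":6,"y":90,"z":0,"roll":-0.1,"gripper":60},{"x":10,"y":135,"z":-10,"roll":-0.15,"gripper":60},{"x":13,"y":170,"z":-40,"roll":-0.176,"gripper":60},{"x":14,"y":183,"z":-70,"roll":-0.176,"gripper":60}])

```text
time: 36.0
ee_pos: [0.5849, 0.2783, 0.0717]
orientation: [[-0.982, 0.187, 0.003], [0.187, 0.982, 0.002], [-0.003, 0.002, -1.0]]
contact_force: [-0.7, -0.2, 0.2]
width: 0.687
```

Emit:
play_rows(commands=[{"x":0,"y":0,"z":0,"roll":0,"gripper":60},{"x":0,"y":0,"z":0,"roll":0,"gripper":60},{"x":0,"y":0,"z":0,"roll":0,"gripper":60},{"x":0,"y":0,"z":0,"roll":0,"gripper":60}])

```text
time: 36.4
ee_pos: [0.5859, 0.2736, 0.0738]
orientation: [[-0.982, 0.19, 0.003], [0.19, 0.982, 0.001], [-0.003, 0.002, -1.0]]
contact_force: [0.3, 0.5, 0.2]
width: 0.691
```

```bash
python3 - <<'E'
from m import *
f=grab('wrist','w20.png'); g=grab('scene'); im=g['img'][:,:,::-1]
cv2.imwrite('pics/s20.png',cv2.resize(im[100:270,130:330],None,fx=3.5,fy=3.5,interpolation=cv2.INTER_CUBIC))
s=readout.get_state();print(s['time'],s['ee_pos'],s['width'],s['orientation'][:,1],s['contact_force'])
E
```

```text
36.5 [0.58557936 0.2736811  0.0733904 ] 0.6880639797971022 [0.18996059 0.98179087 0.00128955] [ 0.74723405  0.16743869 -0.67562952]
```

View pics/s20.png

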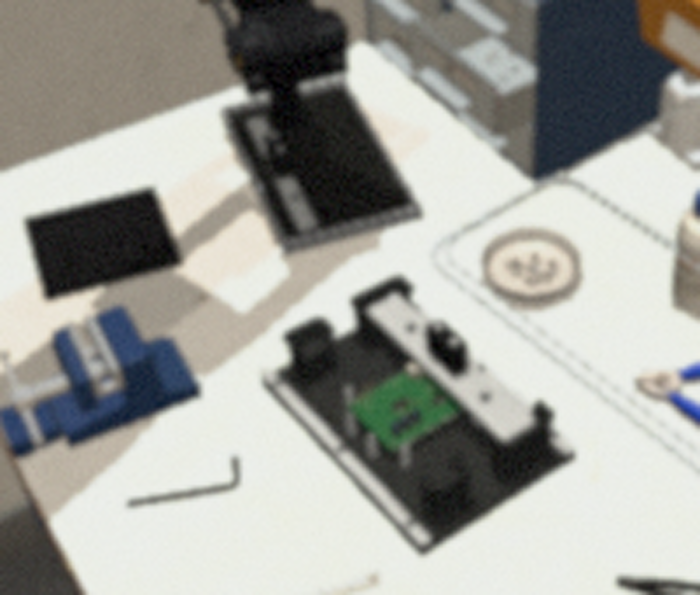

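View pics/w20.png

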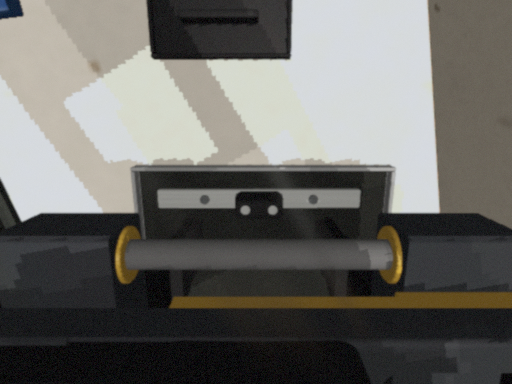

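The broad bar sits in its wide saddles, and the slim bar's grip at (259,207) lies between the fingers. Descending by 60.

Emit:
play_rows(commands=[{"x":-1,"y":0,"z":-25,"roll":0,"gripper":60},{"x":-1,"y":0,"z":-45,"roll":0,"gripper":60},{"x":-1,"y":0,"z":-56,"roll":0,"gripper":60},{"x":-1,"y":0,"z":-59,"roll":0,"gripper":60},{"x":-1,"y":0,"z":-59,"roll":0,"gripper":60}])

```text
time: 37.0
ee_pos: [0.5835, 0.2742, 0.0128]
orientation: [[-0.982, 0.189, 0.0], [0.189, 0.982, 0.0], [-0.0, 0.0, -1.0]]
contact_force: [0.2, 0.5, -0.1]
width: 0.693
```

Emit:
play_rows(commands=[{"x":0,"y":0,"z":0,"roll":0,"gripper":25},{"x":0,"y":0,"z":0,"roll":0,"gripper":25},{"x":0,"y":0,"z":0,"roll":0,"gripper":25},{"x":0,"y":0,"z":0,"roll":0,"gripper":25},{"x":0,"y":0,"z":0,"roll":0,"gripper":25}], force=30)

```text
time: 37.5
ee_pos: [0.5835, 0.2744, 0.0129]
orientation: [[-0.982, 0.189, 0.001], [0.189, 0.982, 0.0], [-0.001, 0.0, -1.0]]
contact_force: [0.4, -0.6, 1.3]
width: 0.365
```

Emit:
play_rows(commands=[{"x":0,"y":0,"z":0,"roll":0,"gripper":25},{"x":0,"y":0,"z":0,"roll":0,"gripper":25}])

```text
time: 37.7
ee_pos: [0.5835, 0.2744, 0.0129]
orientation: [[-0.982, 0.189, 0.0], [0.189, 0.982, 0.0], [-0.0, 0.0, -1.0]]
contact_force: [-0.1, -0.1, 3.0]
width: 0.364
```

Emit:
play_rows(commands=[{"x":0,"y":0,"z":10,"roll":0,"gripper":25},{"x":0,"y":0,"z":30,"roll":0,"gripper":25},{"x":0,"y":0,"z":60,"roll":0,"gripper":25},{"x":0,"y":-5,"z":90,"roll":0,"gripper":25},{"x":-7,"y":-30,"z":100,"roll":0.03,"gripper":25}])

```text
time: 38.2
ee_pos: [0.579, 0.2464, 0.1174]
orientation: [[-0.988, 0.157, 0.007], [0.157, 0.988, 0.003], [-0.007, 0.004, -1.0]]
contact_force: [0.8, -0.5, -0.6]
width: 0.361
```

Emit:
play_rows(commands=[{"x":-11,"y":-39,"z":0,"roll":0.05,"gripper":25},{"x":-22,"y":-79,"z":0,"roll":0.1,"gripper":25},{"x":-33,"y":-119,"z":0,"roll":0.15,"gripper":25},{"x":-44,"y":-159,"z":0,"roll":0.2,"gripper":25},{"x":-55,"y":-198,"z":0,"roll":0.247,"gripper":25}])

```text
time: 38.7
ee_pos: [0.5206, 0.0448, 0.113]
orientation: [[-0.996, -0.089, 0.0], [-0.089, 0.996, -0.0], [-0.0, -0.0, -1.0]]
contact_force: [0.3, 0.3, 0.3]
width: 0.362
```

Emit:
play_rows(commands=[{"x":-8,"y":-30,"z":0,"roll":0,"gripper":25},{"x":-15,"y":-55,"z":0,"roll":0,"gripper":25},{"x":-15,"y":-55,"z":-10,"roll":0,"gripper":25},{"x":-15,"y":-55,"z":-20,"roll":0,"gripper":25},{"x":-15,"y":-55,"z":-20,"roll":0,"gripper":25}])

```text
time: 39.2
ee_pos: [0.5049, -0.0077, 0.0906]
orientation: [[-0.996, -0.087, -0.003], [-0.087, 0.996, 0.001], [0.003, 0.001, -1.0]]
contact_force: [-0.4, 0.4, -0.3]
width: 0.365
```

Emit:
play_rows(commands=[{"x":0,"y":0,"z":0,"roll":0,"gripper":25},{"x":0,"y":0,"z":0,"roll":0,"gripper":25},{"x":0,"y":0,"z":0,"roll":0,"gripper":25}])

```text
time: 39.5
ee_pos: [0.5067, -0.0081, 0.0928]
orientation: [[-0.996, -0.088, 0.0], [-0.088, 0.996, -0.0], [-0.0, -0.0, -1.0]]
contact_force: [-0.0, -0.0, -0.7]
width: 0.362
```

```bash
python3 - <<'E'
from m import *
import pickle
f=grab('wrist','w21.png'); g=grab('scene'); im=g['img'][:,:,::-1]; pickle.dump((f,g),open('f21.pkl','wb'))
cv2.imwrite('pics/s21.png',cv2.resize(im[100:270,130:330],None,fx=3.5,fy=3.5,interpolation=cv2.INTER_CUBIC))
s=readout.get_state();print(s['time'],s['ee_pos'],s['width'],s['orientation'][:,1],s['contact_force'])
V=f['img'].max(2)
for u in (190,320): print(u,V[185:226,u].tolist())
E
```

```text
39.6 [ 0.50658723 -0.00837143  0.09280506] 0.3641725459506159 [-8.77394700e-02  9.96143446e-01 -1.44370814e-04] [ 0.12180874  0.89880757 -0.11094331]
190 [53, 48, 50, 54, 50, 47, 44, 48, 43, 44, 40, 41, 45, 42, 43, 52, 47, 55, 47, 44, 43, 43, 45, 43, 47, 44, 47, 45, 44, 45, 45, 41, 56, 75, 89, 106, 122, 134, 142, 143, 138]
320 [35, 42, 42, 42, 41, 38, 37, 42, 40, 41, 45, 41, 41, 40, 40, 43, 44, 47, 47, 36, 44, 45, 48, 45, 45, 43, 43, 42, 43, 40, 44, 44, 51, 73, 87, 103, 122, 134, 137, 138, 138]
```

View pics/s21.png

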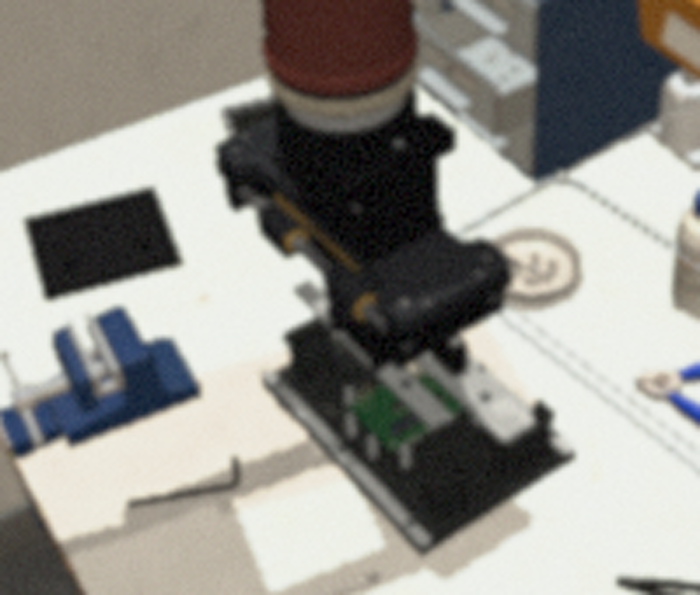

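View pics/w21.png

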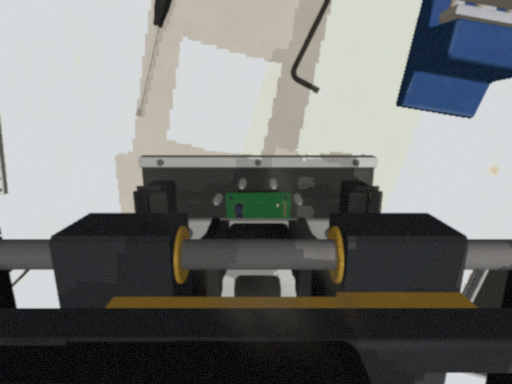

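TCP (506.6,-8.4) matches the target (506.8,-8.6) and the bar is square to the pallet. Lowering to 41.4.

Emit:
play_rows(commands=[{"x":0,"y":0,"z":-15,"roll":0,"gripper":25},{"x":0,"y":0,"z":-28,"roll":0,"gripper":25},{"x":0,"y":0,"z":-36,"roll":0,"gripper":25},{"x":0,"y":0,"z":-42,"roll":0,"gripper":25},{"x":0,"y":0,"z":-45,"roll":0,"gripper":25}])

```text
time: 40.1
ee_pos: [0.5059, -0.0086, 0.0467]
orientation: [[-0.996, -0.087, -0.001], [-0.087, 0.996, 0.0], [0.001, 0.0, -1.0]]
contact_force: [-0.1, 0.4, -0.2]
width: 0.366
```

Emit:
play_rows(commands=[{"x":0,"y":0,"z":-3,"roll":0,"gripper":25},{"x":0,"y":0,"z":-5,"roll":0,"gripper":25},{"x":0,"y":0,"z":-6,"roll":0,"gripper":25},{"x":0,"y":0,"z":-6,"roll":0,"gripper":25},{"x":0,"y":0,"z":-6,"roll":0,"gripper":25}])

```text
time: 40.6
ee_pos: [0.5065, -0.0087, 0.0418]
orientation: [[-0.996, -0.087, 0.0], [-0.087, 0.996, -0.0], [-0.0, -0.0, -1.0]]
contact_force: [-0.4, -0.1, 0.0]
width: 0.363
```

No contact yet at 41.8. One more millimetre down, then release.

Emit:
play_rows(commands=[{"x":0,"y":0,"z":-1,"roll":0,"gripper":25},{"x":0,"y":0,"z":-1,"roll":0,"gripper":25},{"x":0,"y":0,"z":-1,"roll":0,"gripper":25}])

```text
time: 40.9
ee_pos: [0.5067, -0.0088, 0.0414]
orientation: [[-0.996, -0.087, 0.001], [-0.087, 0.996, -0.0], [-0.001, -0.0, -1.0]]
contact_force: [-1.8, -0.5, 5.2]
width: 0.365
```

Emit:
play_rows(commands=[{"x":0,"y":0,"z":0,"roll":0,"gripper":50},{"x":0,"y":0,"z":0,"roll":0,"gripper":50},{"x":0,"y":0,"z":0,"roll":0,"gripper":50},{"x":0,"y":0,"z":0,"roll":0,"gripper":50}])

```text
time: 41.3
ee_pos: [0.5062, -0.0087, 0.0404]
orientation: [[-0.996, -0.087, -0.0], [-0.087, 0.996, 0.0], [0.0, 0.0, -1.0]]
contact_force: [-0.8, -0.0, 0.2]
width: 0.561
```

Emit:
play_rows(commands=[{"x":0,"y":0,"z":25,"roll":0,"gripper":60},{"x":0,"y":0,"z":60,"roll":0,"gripper":60},{"x":30,"y":0,"z":100,"roll":0,"gripper":60},{"x":70,"y":0,"z":130,"roll":0,"gripper":60},{"x":110,"y":0,"z":160,"roll":0,"gripper":60}])

```text
time: 41.8
ee_pos: [0.6176, -0.0087, 0.2025]
orientation: [[-0.996, -0.087, 0.001], [-0.087, 0.996, -0.0], [-0.001, -0.0, -1.0]]
contact_force: [1.8, -0.3, 0.5]
width: 0.688
```

Emit:
play_rows(commands=[{"x":10,"y":0,"z":0,"roll":0,"gripper":60},{"x":10,"y":0,"z":0,"roll":0,"gripper":60},{"x":10,"y":0,"z":0,"roll":0,"gripper":60},{"x":10,"y":0,"z":0,"roll":0,"gripper":60}])

```text
time: 42.2
ee_pos: [0.6243, -0.0085, 0.1985]
orientation: [[-0.996, -0.087, -0.004], [-0.087, 0.996, 0.0], [0.004, 0.001, -1.0]]
contact_force: [-0.0, -0.1, -0.5]
width: 0.694
```

```bash
python3 - <<'E'
from m import *
import pickle
f=grab('wrist'); g=grab('scene','s22.png'); t=grab('top','t22.png'); pickle.dump((f,g,t),open('f22.pkl','wb'))
im=f['img'][:,:,::-1]
cv2.imwrite('pics/w22.png',cv2.resize(im[25:215,130:400],None,fx=2.9,fy=2.9,interpolation=cv2.INTER_CUBIC))
im=g['img'][:,:,::-1]
cv2.imwrite('pics/s22a.png',cv2.resize(im[150:270,190:310],None,fx=4.8,fy=4.8,interpolation=cv2.INTER_CUBIC))
s=readout.get_state();print(s['time'],s['ee_pos'],s['width'])
for n,F in (('top',t),('scene',g)):
    h2=cv2.cvtColor(F['img'],cv2.COLOR_RGB2HSV); m2=(h2[...,0]>45)&(h2[...,0]<85)&(h2[...,1]>90)
    m2=cv2.morphologyEx(m2.astype(np.uint8),cv2.MORPH_CLOSE,np.ones((5,5)))
    for c in comps(m2,100): print(n,rect(F,c,.020),cv2.boundingRect(c))
E
```

```text
42.35 [ 0.62515306 -0.0086208   0.19971022] 0.6906098467526054
top [ 470.5 -261.4   64.7   44.4   -1.5] (347, 213, 17, 24)
top [536.3  -5.7  50.6  28.2  89.9] (254, 196, 19, 11)
scene [ 470.1 -264.5   65.1   45.5   -1.7] (269, 301, 41, 32)
scene [541.4 -11.4  45.4  29.3 -86.4] (241, 208, 20, 15)
scene [964.1 410.7 208.9 100.6  45.3] (278, 70, 32, 31)
```

View pics/w22.png

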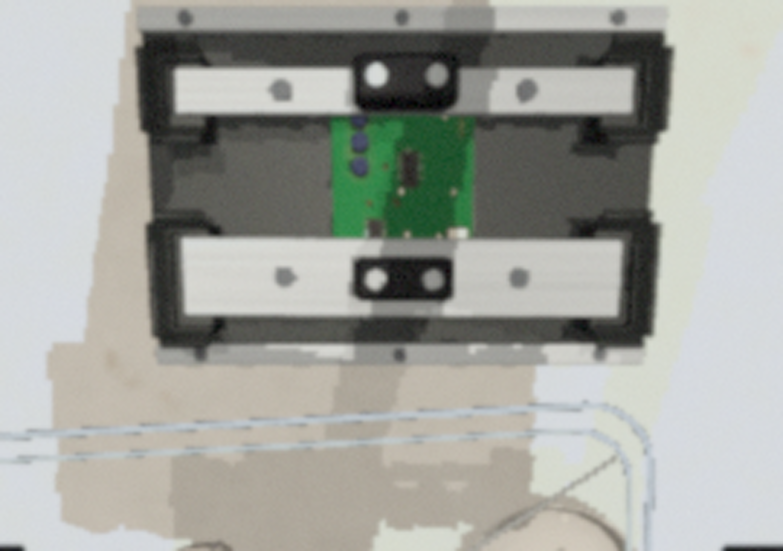

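View pics/s22a.png

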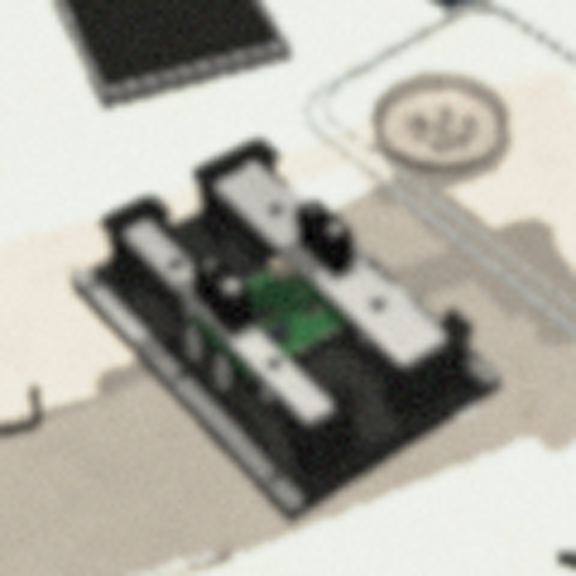

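View pics/s22.png

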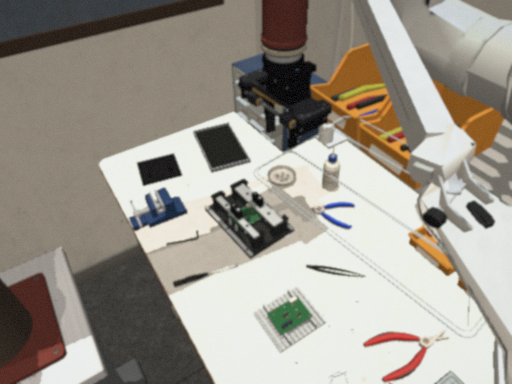

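The views show both bars in their saddles with the board beneath, the done board on the rest, and dish and tweezers in place. Last, a numeric check of the bars from their holes at (281,90)/(527,90) and (285,277)/(518,278) in the crop, before handing in.

```bash
python3 - <<'E'
from m import *
import pickle
f,g,t=pickle.load(open('f22.pkl','rb'))
c=np.array([537,-5.6]); a=np.radians(5); R=np.array([[np.cos(a),np.sin(a)],[-np.sin(a),np.cos(a)]])
for n,p,q in (('slim',(281,90),(527,90)),('broad',(285,277),(518,278))):
    A,B=[ray(f,130+u/2.9,25+v/2.9,.0375)[:2]*1000 for u,v in (p,q)]
    d=B-A; print(n,'pallet frame',(R@((A+B)/2-c)).round(1),'spacing',np.hypot(*d).round(1),'yaw',np.degrees(np.arctan2(d[1],d[0])).round(1))
E
```

```text
slim pallet frame [-30.6   0.1] spacing 80.4 yaw 95.0
broad pallet frame [29.3 -0.3] spacing 79.8 yaw 94.7
```

```bash
python3 - <<'E'
from h import *
print(workorder.job_done())
E
```

```text
the job is handed in; nothing more can be done
None
```

I finished the whole sequence and handed the job in at about 42 s of robot time; the hand-in reports no verdict. I laid both bars in the grey tray and moved the finished board to the cooling rest. I then seated the next board between the pallet pins and put both bars back in their own saddles.

Last checks before handing in, measured from the camera images:

| Item | Measured | Allowed |
|---|---|---|
| Broad bar in the pallet frame (x, y) | 29.3, -0.3 mm | x 22 to 38, y ±10 mm |
| Slim bar in the pallet frame (x, y) | -30.6, 0.1 mm | x -38 to -22, y ±10 mm |
| Bar angle to the pallet's y axis | within about 0.3° | 0.1 rad (5.7°) |
| Next board from pallet centre | under 1 mm, yaw 4.9° (pallet 5.0°) | 8 mm, 0.15 rad |
| Finished board from rest centre | about 1 mm (top view), 4 mm (scene view) | 14 mm |

- **Bar height:** the hole spacing at saddle-floor height came out at 79.8 and 80.4 mm, against 80.1 mm before the bars were moved. Each bar also met about 5 N of resistance at the expected height.
- **Disagreement:** the scene camera put points 3 to 6 mm lower in y than the other two cameras. I relied on the top and wrist views.
- **Bystanders:** the screw dish and tweezers look unmoved in the last pictures; I did not measure them.

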